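Load the ball mount and bring it under the microscope

TASK

Take the ball mount with the clamp jaws on top, which leans in its parking ring, and set it gently, without dropping it, into the ring on the microscope's sliding stage while the stage is still out at its loading end, so that it sits centred and level; let go of it. Then slide the stage by its black handle all the way in to its stop under the microscope, with the mount still level in the ring, and let go. Leave the other mount, the canister and the slide box where they are.

Things in the scene. Friction and masses are not known exactly. Their poses are not given: they have to be found in the camera images.
- mount: Ball mount to load, aluminium: lower half a half-ball of radius 36 mm, above it a drum of radius and height 36 mm, on top a dark steel clamp. Origin: ball centre; z: its axis, up. Flat drum top at z = 36 mm. Starts in a parking ring tilted 0.42 rad, leaning along its -y, top roughly towards the robot (x level). About 0.5 kg. Friction holds the ball at whatever tilt it is left; any yaw will do.
- mount_jaws (a point): On the ball mount's axis amid the clamp, z = 60 mm of the mount (24 mm above the drum top); same axes as the mount. The clamp's two rigid jaws hold a brass disc; together they are 26 mm thick along x (the faces to grip), 44 mm long along y, and reach from z = 36 to 78 mm (the disc to 83 mm).
- stage: Base plate (150 x 520 mm) of the sliding stage with the white microscope, fixed. Origin: on the bench under the ring's centre at carriage 0; the carriage slides in along +y. Objective axis at y = 160 mm, its lower face 175 mm above the bench, 38 mm across (56 mm from 205 mm up). Microscope head: x +-38, y 135 to 305 mm, from 247 mm up; top 360 mm, eyepieces to 420 mm.
- carriage (a joint): Position of the sliding carriage in m along the stage's +y: 0 at the loading end, 0.16 against the stop (ring under the objective). Starts between 0 and 0.03. Sliding friction about 2 N; stays where it is left. The carriage is an aluminium plate 100 x 215 mm, its top 20 mm above the bench.
- ring_seat (a point): Moves with the carriage: where the centre of the ball lies when the mount is fully seated in the carriage's ring, 65.5 mm above the bench. The dark ring is a collar with a rounded lip, 62 mm outside and 46 mm inside diameter, its top 40 mm above the bench. Site axes are those of the stage.
- handle (a point): Moves with the carriage: on the axis of the upright black cylindrical handle, diameter 20 mm, which reaches from 20 to 75 mm above the bench; the point is 55 mm above the bench and 135 mm from the ring's centre towards -y of the stage.
- park_a: One of two equal parking rings fixed to the bench: black disc of 90 mm diameter, 12 mm thick, with a dark ring like the stage's, top 34 mm above the bench. Origin: centre of its underside. The mount stands in this one; a ball in it has its centre 59.5 mm above the bench. The two parking rings change places from start to start.
- spare: Another ball mount with the same ball and drum but a shallow rimmed dish on top (rim 44 mm above the ball's centre) instead of jaws. Stands upright in the other parking ring; to be left alone. Origin: centre of the ball.
- canister: Small round aluminium canister, 52 mm diameter, 50 mm tall, standing on the bench; to be left alone. Origin: centre of its underside.
- slidebox: Flat grey box 85 x 130 x 32 mm lying on the bench; to be left alone. Origin: centre of its underside.
Not all that is in view belongs to the job. What is shaped like the mount but blue or purple is not meant.

How it is judged:
On the way, in this order (a step that is already met when the one before it is completed fails the run):
1. the mount sits centred and level (within 5 degrees) in the ring, let go, the carriage still within 60 mm of its loading end (horizontal distance between mount and ring_seat below 0.004 m and z of mount in the frame of ring_seat between -0.004 and 0.003 m and angle between mount's own z axis and vertical below 0.09 rad and contact force between the fingers and mount below 0.1 N and value of joint carriage below 0.06 m), for 0.2 s.
2. the carriage is slid in to its stop (within 5 mm) (value of joint carriage above 0.155 m), for 0.2 s.
At the end, for the whole second after the job is handed in: The ball mount rests in the carriage's ring, its ball centre within 4 mm sideways of the seat and fully down (within 3 mm), its axis within 0.09 rad (5 degrees) of vertical, at rest and let go; the carriage is within 5 mm of its stop under the microscope (horizontal distance between mount and ring_seat below 0.004 m and z of mount in the frame of ring_seat between -0.004 and 0.003 m and angle between mount's own z axis and vertical below 0.09 rad and contact force between the fingers and mount below 0.1 N and value of joint carriage above 0.155 m and linear speed of mount below 0.02 m/s and angular speed of mount below 0.2 rad/s); the robot touches nothing.
It fails at once if the mount is driven or bumped hard against the stage (over 60 N) (contact force between mount and stage above 60 N).
It fails at once if the mount is dropped: it falls, not held, faster than 0.45 m/s (a drop of more than about 10 mm) (linear speed of mount above 0.45 m/s and contact force between the fingers and mount below 0.1 N).
It fails at once if the other mount is displaced by more than 20 mm (distance of spare from where it was at the start of the episode above 0.02 m).
It fails at once if the canister is displaced by more than 20 mm (distance of canister from where it was at the start of the episode above 0.02 m).
It fails at once if the slide box is displaced by more than 20 mm (distance of slidebox from where it was at the start of the episode above 0.02 m).
It also fails if it takes over 54 s, if anything falls off the work surface, if the arm or the gripper's body presses on something with over 40 N, if the wrist force passes 120 N, or if a joint passes its speed limit or range.

ROBOT

A 6-joint arm with a two-finger parallel gripper is mounted at the origin on the work surface. World frame = base frame: x ahead of the robot, y to its left, z up, the work surface at z = 0. Lengths are in m, angles in rad, forces in N, time in s.
With the tool pointing down it reaches from about 0.375 to 0.9 m from the base axis. Payload 3.1 kg.
Tool frame: the origin (TCP) lies midway between the tips of the shut fingers; the grasp point (between the pads) lies 19 mm behind it (manip.grasp_offset is the distance from the TCP to the grasp point, in m); z points along the fingers, y is the line along which they close (so a half turn about z gives the same grasp; the last joint's range is limited). The gripper opens to 85 mm and grips with 20 to 120 N. Pads are 22 mm wide; open, the fingers measure 114 mm over their backs; the gripper's body (76 mm by 85 mm) begins 54 mm behind the grasp point. The pads swing forward as they close: fully open they stand 13 mm farther back than shut.
Start: joints at [-1.302, 0.527, 1.433, -0, 1.181, -0.178], TCP at [0.27, -0.564, 0.231] pointing down, gripper open.
Joint ranges: [-3.08, 3.08], [-0.75, 2.2], [0.22, 2.44], [-1.43, 4.57], [0, 2.65], [-2.85, 2.85]. Speed limits (rad/s): [2.79, 2.79, 3.14, 3.14, 3.14, 3.14].

INTERFACE

Orientations are given as a unit quaternion [x, y, z, w].
In Python, from station import sensors, cams, order, manip gives the robot as it stands.
- The arm moves only by the tool move_arm, never from a script. Its argument "targets" is a list of rows, each an object of numbers: "dx", "dy", "dz": the shift along the world's x, y, z normalised to -1 to 1, where 1 is 25 mm; "rx", "ry", "rz": the turn, a rotation vector about the world's x, y, z normalised to -1 to 1, where 1 is 30 degrees. A call has exactly 10 rows; each row shifts and turns the commanded pose from where the row before left it; what a row does not reach is not made up. A row lasts 1/8 s, in which the tool goes at most 62.5 mm and 10.7 degrees, less where a joint would pass 70% of its speed; a pose out of reach is approached as far as the arm can. A call with a number of a shift or a turn outside -1 to 1 is refused whole. A call with a gripper value outside its range is refused whole. "claw" is the opening in per cent of the stroke, from 0 (shut) to 100 (fully open), set as the call begins (left out, the last holds). The fingers move at their own pace and stop on an object; "newtons" is the grip in N (left out, the last holds). Time passes only in rows, so rows that do not move let the fingers close, or fill a call up. It gives the time, the measured TCP pose, the force, the opening and the grip force at its end, in the units of the state.
- sensors.sense(): the state, without advancing time (a new reading comes with each control period).
- cams.snapshot(name): name is "scene" or "side" or "wrist"; returns the picture (384x512x3 uint8, red, green, blue); there is no depth.
- cams.camera_model(name): a dict with "fx", "fy", "cx", "cy" (pixels), "distortion" ([k1, k2, p1, p2, k3] as OpenCV has them; the pictures are not rectified), "extrinsics" (4x4, takes a point from world to camera coordinates). Camera axes: x right, y down, z forward; pixel columns grow to the right and rows downward; lengths in m; the calibration is good to about 2 mm. A picture is of the moment at which its call begins: read the wrist's pose just before it. camera_model takes no time and is no camera call; for the wrist camera it gives the pose at the moment of the call.
- order.sign_off(): hands the job in; it is judged then, once.
The state is a dict: "t": time; "q": joint angles; "qd": joint speeds; "tau": joint torques, N m; "tcp_pos": TCP position; "tool_rot": TCP orientation; "force": force on the tool from outside, world axes, zero at the start; "ft_torque": the same for the moment, N m; "finger_gap": opening from 0.0 (shut) to 1.0 (fully open); "gripper_force": force on a finger pad.
Only numpy, scipy, OpenCV 4.12 (cv2) and the standard library are available. Lean on these libraries where they do the work, as an engineer would, in place of code of your own. Each camera call takes 0.05 s, during which the arm holds its last target. There are 200 camera calls.

## Working session

There is one attempt and no reset: what is moved stays moved. The work goes in short steps, Python scripts to look and compute and a tool call to move; the robot and the scene stay as the last step left them, time stands still between calls to the robot, and variables do not carry over. Pictures are saved under pics/ and viewed, at most 10 in all, crops included, and the job is handed in when it is done.

Besides the shell and the picture viewer there is one more tool, called after "Request:" as name(argument=value, ...) on one line, values as JSON. move_arm: Moves the arm, as the interface text tells. Scaled input: -1 to 1 covers 25 mm each way for a shift and 30 degrees each way for a turn. Its arguments: {"type":"object","properties":{"targets":{"type":"array"},"claw":{"type":"number"},"newtons":{"type":"number"}},"required":["targets"]}

```bash
mkdir -p pics; ls
python3 - <<'E'
from station import sensors,cams,manip
import cv2,numpy as np
print(manip.grasp_offset, sensors.sense())
for n in("scene","side"):
    m=cams.camera_model(n); print(n,{k:np.round(v,4).tolist() for k,v in m.items()})
    cv2.imwrite(f"pics/{n}0.png",cv2.cvtColor(cams.snapshot(n),cv2.COLOR_RGB2BGR))
E
```

```text
pics
0.0187 {'t': 0.0, 'q': array([-1.30250078e+00,  5.28425277e-01,  1.43388464e+00, -1.28738803e-05,
        1.18139616e+00, -1.78508185e-01]), 'qd': array([ 0.00136397, -0.00026913,  0.00052539, -0.00085495,  0.00283319,
       -0.00020826]), 'tau': array([ 1.61074395e-04, -4.42348480e+01, -1.78024077e+01, -3.42890071e-04,
        8.39717919e-03, -6.80063749e-06]), 'tcp_pos': array([ 0.26988227, -0.56294641,  0.23036435]), 'tool_rot': array([ 9.75148329e-01,  2.21550492e-01, -5.33703249e-05, -1.05538236e-03]), 'force': array([-0.29818348, -0.02530222,  0.87758536]), 'ft_torque': array([-0.02906801,  0.00853344, -0.00846085]), 'gripper_force': 0.0, 'finger_gap': 1.0021676749378177}
scene {'fx': 442.4688, 'fy': 442.4688, 'cx': 262.7838, 'cy': 196.653, 'distortion': [-0.0273, 0.0, 0.0, 0.0, 0.0], 'extrinsics': [[0.6291, 0.7773, 0.005, -0.2203], [0.5911, -0.4742, -0.6525, -0.2739], [-0.5048, 0.4134, -0.7578, 1.226], [0.0, 0.0, 0.0, 1.0]]}
side {'fx': 412.5463, 'fy': 412.5463, 'cx': 253.0881, 'cy': 199.4522, 'distortion': [0.0002, 0.0, 0.0, 0.0, 0.0], 'extrinsics': [[0.9961, -0.0875, 0.0125, -0.4956], [-0.0537, -0.7107, -0.7014, 0.0147], [0.0702, 0.698, -0.7126, 1.0913], [0.0, 0.0, 0.0, 1.0]]}
```

View pics/scene0.png

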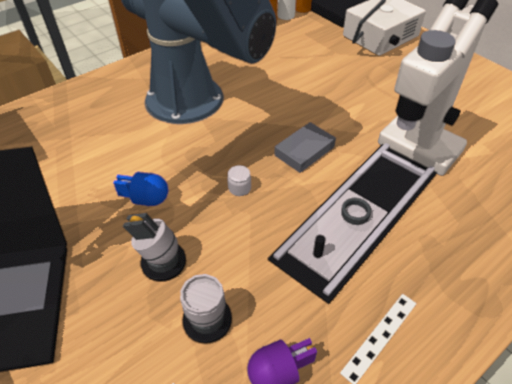

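View pics/side0.png

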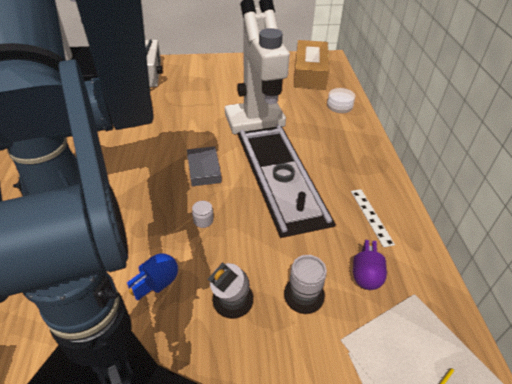

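The scene view shows these candidates: the aluminium mount with dark jaws at scene (155,243) / side (232,288), the dish mount at scene (206,305) / side (305,282), and blue and purple decoys at scene (143,188) and (280,362). The first one fits: it is aluminium, has a clamp, and leans in its ring. I'll enlarge to confirm.

Run:
```python
import cv2,numpy as np
a=cv2.imread("pics/scene0.png");b=cv2.imread("pics/side0.png")
def c(i,x,y,w,h,s): return cv2.resize(i[y:y+h,x:x+w],None,fx=s,fy=s,interpolation=cv2.INTER_CUBIC)
cv2.imwrite("pics/crop1.png",np.hstack([c(a,115,205,80,80,5),c(b,200,250,80,80,5)]))
cv2.imwrite("pics/crop2.png",np.hstack([c(a,265,140,180,165,2.4),c(b,220,110,120,132,3)]))
```

```text
(no output)
```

View pics/crop1.png

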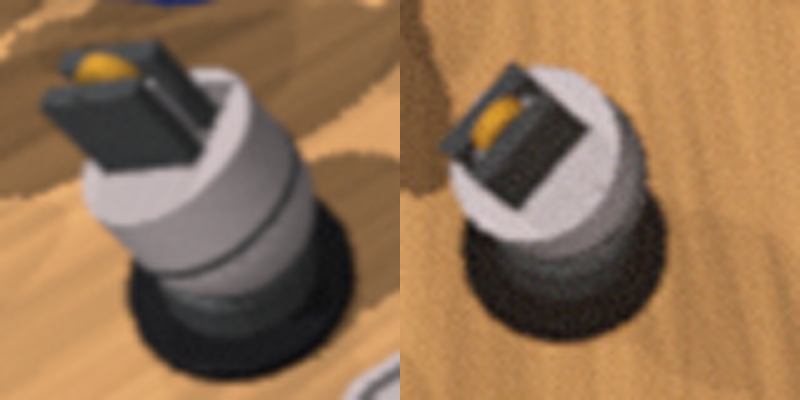

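View pics/crop2.png

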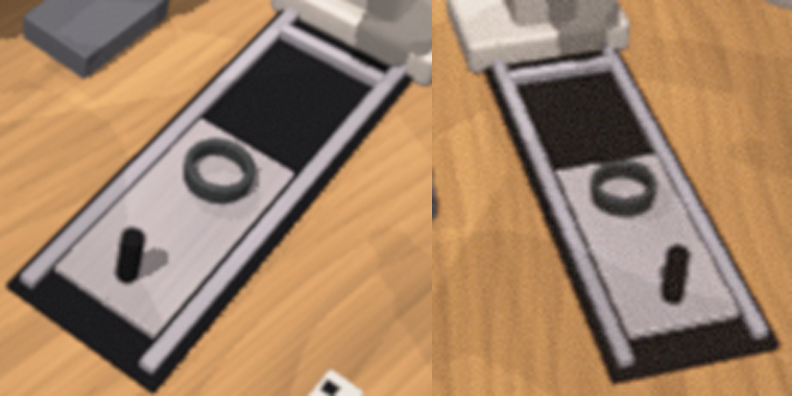

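Confirmed: the aluminium mount with grey jaws and brass disc is in the left parking ring, with its jaws leaning to the upper left. The stage ring is at crop (219,166) and the handle top at crop (131,235). Next I'll triangulate.

```bash
cat > h.py <<'E'
import numpy as np,cv2
from station import sensors,cams
def ray(m,px):
    K=np.array([[m['fx'],0,m['cx']],[0,m['fy'],m['cy']],[0,0,1]])
    u=cv2.undistortPoints(np.array([[px]],float),K,np.array(m['distortion'],float))[0,0]
    E=np.array(m['extrinsics']);R=E[:3,:3]
    d=R.T@[u[0],u[1],1]; return -R.T@E[:3,3],d/np.linalg.norm(d)
def plane(m,px,z):
    o,d=ray(m,px); return o+d*(z-o[2])/d[2]
def tri(*rs):
    A=sum(np.eye(3)-np.outer(d,d) for o,d in rs);b=sum((np.eye(3)-np.outer(d,d))@o for o,d in rs)
    p=np.linalg.solve(A,b); return p,[np.linalg.norm((np.eye(3)-np.outer(d,d))@(p-o))*1e3 for o,d in rs]
def proj(m,p):
    E=np.array(m['extrinsics']);K=np.array([[m['fx'],0,m['cx']],[0,m['fy'],m['cy']],[0,0,1]])
    return cv2.projectPoints(np.array([p],float),cv2.Rodrigues(E[:3,:3])[0],E[:3,3],K,np.array(m['distortion'],float))[0][0,0]
E
python3 - <<'E'
from h import *
np.set_printoptions(precision=4,suppress=True)
S=cams.camera_model("scene");D=cams.camera_model("side")
u=lambda p,s,o:((p[0]+.5)/s-.5+o[0],(p[1]+.5)/s-.5+o[1])
s1=lambda x,y:u((x,y),5,(115,205)); d1=lambda x,y:u((x-400,y),5,(200,250))
s2=lambda x,y:u((x,y),2.4,(265,140)); d2=lambda x,y:u((x-432,y),3,(220,110))
def both(n,a,b,z=None):
    print(n,tri(ray(S,a),ray(D,b)), None if z is None else (plane(S,a,z)[:2],plane(D,b,z)[:2]))
both("disc",s1(105,68),d1(497,123))
both("ring",s2(220,166),d2(624,185),.039)
both("handletop",s2(133,235),d2(680,250),.075)
both("handlebot",s2(129,275),d2(673,297),.02)
both("plateL",s2(8,285),d2(615,380),.005)
both("plateR",s2(155,390),d2(778,345),.005)
# black parking disc extremes -> centre by widest chord
both("parkdisc",s1(241,290),d1(565,250),.012)
a=cv2.imread("pics/scene0.png")
for m,p in((S,s1),):pass
# disc outline: bottom points
print("disc bottom", plane(S,s1(235,382),0), plane(D,d1(565,342),0))
print("disc L/R scene", plane(S,s1(128,290),.006),plane(S,s1(356,270),.006))
print("disc L/R side", plane(D,d1(464,245),.006),plane(D,d1(667,245),.006))
m=cams.camera_model("wrist");s=sensors.sense();E=np.array(m['extrinsics']);print(m['fx'],-E[:3,:3].T@E[:3,3],E[:3,:3])
cv2.imwrite("pics/w0.png",cv2.cvtColor(cams.snapshot("wrist"),cv2.COLOR_RGB2BGR))
E
```

```text
disc (array([ 0.4   , -0.3348,  0.1252]), [np.float64(1.0769614707165442), np.float64(1.076961470716323)]) None
ring (array([0.5882, 0.0611, 0.0276]), [np.float64(0.9952753536253505), np.float64(0.9952753536254274)]) (array([0.5927, 0.054 ]), array([0.5859, 0.0471]))
handletop (array([ 0.6135, -0.0752,  0.073 ]), [np.float64(0.12212400640639151), np.float64(0.12212400640631456)]) (array([ 0.6145, -0.0764]), array([ 0.613, -0.077]))
handlebot (array([ 0.6138, -0.0715,  0.0126]), [np.float64(0.2815231973822657), np.float64(0.2815231973822309)]) (array([ 0.6167, -0.0752]), array([ 0.612 , -0.0787]))
plateL (array([ 0.553 , -0.1507,  0.0011]), [np.float64(0.20242885035725894), np.float64(0.20242885035731362)]) (array([ 0.5547, -0.1522]), array([ 0.5524, -0.1541]))
plateR (array([ 0.6976, -0.1214, -0.0016]), [np.float64(0.11438780867800441), np.float64(0.11438780867790878)]) (array([ 0.6997, -0.1245]), array([ 0.6953, -0.1268]))
parkdisc (array([ 0.4254, -0.3175, -0.0037]), [np.float64(1.3114400929455516), np.float64(1.3114400929456587)]) (array([ 0.4367, -0.3217]), array([ 0.4247, -0.3256]))
disc bottom [ 0.4635 -0.3426  0.    ] [ 0.4225 -0.3622  0.    ]
disc L/R scene [ 0.4049 -0.3554  0.006 ] [ 0.4533 -0.2801  0.006 ]
disc L/R side [ 0.3813 -0.316   0.006 ] [ 0.4689 -0.3231  0.006 ]
267.1815450997347 [ 0.3393 -0.5306  0.3735] [[ 0.4324 -0.9017 -0.0019]
 [-0.8587 -0.4124  0.3043]
 [-0.2752 -0.1299 -0.9526]]
```

Request:
move_arm(targets=[{"dx":0.4,"dy":0.9,"dz":0.3},{"dx":0.4,"dy":0.9,"dz":0.3},{"dx":0.4,"dy":0.9,"dz":0.3},{"dx":0.4,"dy":0.9,"dz":0.3},{"dx":0.4,"dy":0.9,"dz":0.3},{"dx":0.4,"dy":0.9,"dz":0.3},{"dx":0.4,"dy":0.9,"dz":0.3},{"dx":0.4,"dy":0.9,"dz":0.3},{"dx":0.4,"dy":0.9,"dz":0.3},{}], claw=100, newtons=40)

```text
schema error: expected keys dx, dy, dz, rx, ry, rz
```

Run:
```python
from h import *
import pickle
m=cams.camera_model("wrist");i=cv2.cvtColor(cams.snapshot("wrist"),cv2.COLOR_RGB2BGR)
cv2.imwrite("pics/w1.png",i);pickle.dump(m,open("w1.pkl","wb"))
cv2.imwrite("pics/w1b.png",cv2.resize(i,None,fx=1.5,fy=1.5,interpolation=cv2.INTER_CUBIC))
s=sensors.sense();print(s['t'],s['tcp_pos'],s['q'],s['qd'].max())
```

```text
0.2 [ 0.2699465  -0.56322169  0.23069315] [-1.30253161e+00  5.28144291e-01  1.43339383e+00  1.59408437e-05
  1.18140940e+00 -1.78511087e-01] 0.0012460671268579831
```

View pics/w1b.png

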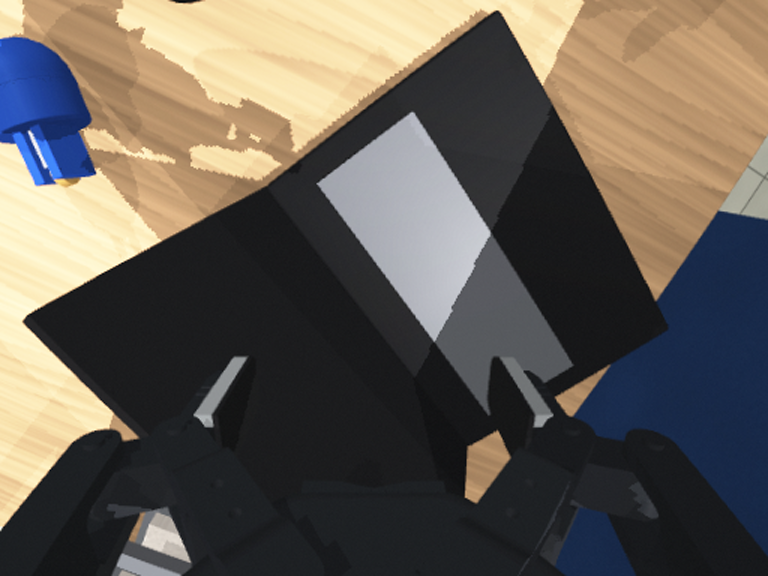

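Request:
move_arm(targets=[{"dx":0.4,"dy":0.9,"dz":0.3,"rx":0,"ry":0,"rz":0},{"dx":0.4,"dy":0.9,"dz":0.3,"rx":0,"ry":0,"rz":0},{"dx":0.4,"dy":0.9,"dz":0.3,"rx":0,"ry":0,"rz":0},{"dx":0.4,"dy":0.9,"dz":0.3,"rx":0,"ry":0,"rz":0},{"dx":0.4,"dy":0.9,"dz":0.3,"rx":0,"ry":0,"rz":0},{"dx":0.4,"dy":0.9,"dz":0.3,"rx":0,"ry":0,"rz":0},{"dx":0.4,"dy":0.9,"dz":0.3,"rx":0,"ry":0,"rz":0},{"dx":0.4,"dy":0.9,"dz":0.3,"rx":0,"ry":0,"rz":0},{"dx":0.4,"dy":0.9,"dz":0.3,"rx":0,"ry":0,"rz":0},{"dx":0,"dy":0,"dz":0,"rx":0,"ry":0,"rz":0}], claw=100, newtons=40)

```text
t: 1.45
tcp_pos: [0.3609, -0.3594, 0.2996]
tool_rot: [0.975, 0.223, 0.0, 0.0]
force: [-1.0, -0.3, -0.1]
finger_gap: 0.998
gripper_force: 0.0
```

Run:
```python
from h import *
import pickle
m=cams.camera_model("wrist");i=cv2.cvtColor(cams.snapshot("wrist"),cv2.COLOR_RGB2BGR)
cv2.imwrite("pics/w2.png",i);pickle.dump(m,open("w2.pkl","wb"))
cv2.imwrite("pics/w2b.png",cv2.resize(i,None,fx=1.5,fy=1.5,interpolation=cv2.INTER_CUBIC))
s=sensors.sense();print(s['t'],s['tcp_pos'],s['q'],s['qd'].max())
```

```text
1.5 [ 0.36054511 -0.36046178  0.29930634] [-1.00451461e+00  2.90608527e-01  1.63031970e+00 -4.39287085e-04
  1.21949345e+00  1.17923267e-01] 0.018111522491883233
```

View pics/w2b.png

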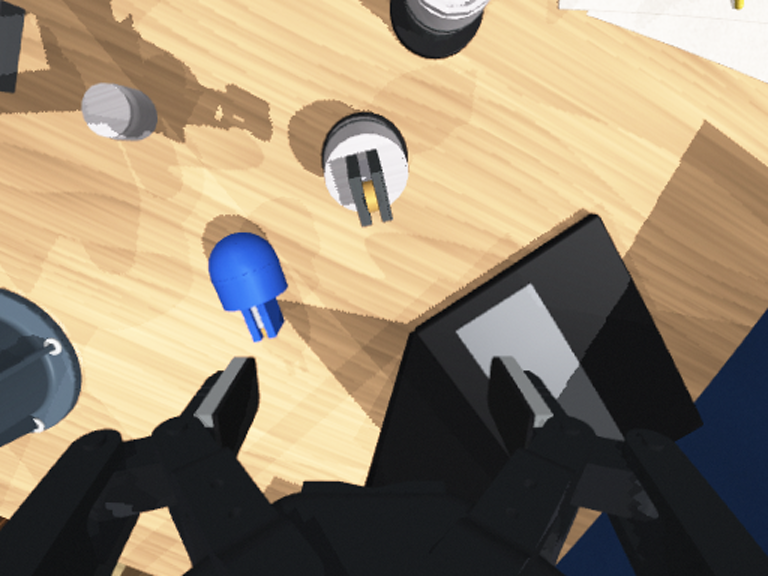

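Run:
```python
import cv2
i=cv2.imread("pics/w2.png")[70:155,205:285]
cv2.imwrite("pics/w2c.png",cv2.resize(i,None,fx=7,fy=7,interpolation=cv2.INTER_CUBIC))
```

```text
(no output)
```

View pics/w2c.png

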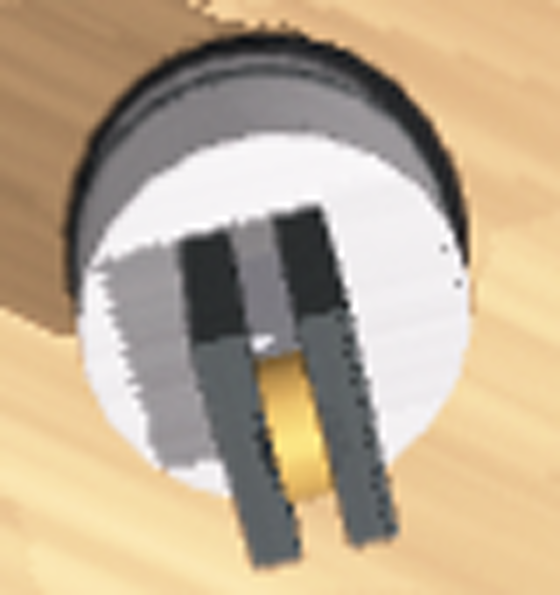

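The crop shows the drum top centred at (274,317). The jaw-top corners are at (192,345), (350,308), (255,568) and (397,535), and the jaw-base corners are at (180,240) and (322,208). The lean is toward image-down.

Run:
```python
from h import *
import pickle
from scipy.optimize import least_squares
from scipy.spatial.transform import Rotation as R
np.set_printoptions(precision=4,suppress=True)
m=pickle.load(open("w2.pkl","rb"))
u=lambda x,y:((x+.5)/7-.5+205,(y+.5)/7-.5+70)
P=np.array([[-13,22,78],[13,22,78],[-13,-22,78],[13,-22,78],[-13,22,36],[13,22,36],[0,0,36]])/1e3
px=np.array([u(*p) for p in [(192,345),(350,308),(255,568),(397,535),(180,240),(322,208),(274,317)]])
def rot(psi,t): # lean azimuth psi: mount -y horizontal dir
    h=np.array([np.cos(psi),np.sin(psi),0]);z=np.array([0,0,1.])
    zz=np.cos(t)*z+np.sin(t)*h; x=np.cross(-h,z); return np.c_[x,np.cross(zz,x),zz]
def f(v,t=None):
    M=rot(v[2],v[3] if t is None else t);c=np.array([v[0],v[1],.0595])
    return np.ravel([proj(m,c+M@p)-q for p,q in zip(P,px)])
for t in(None,.42):
    r=least_squares(f,[.427,-.318,3.7,.42],args=(t,)); print(r.x,np.degrees(r.x[2]),np.abs(r.fun).max(),np.sqrt((r.fun**2).mean()))
v=r.x; M=rot(v[2],.42);c=np.array([v[0],v[1],.0595])
print("drumtop",c+M@[0,0,.036],"jaw60",c+M@[0,0,.06],"disc78",c+M@[0,0,.08])
print("tcp@41",c+M@[0,0,.041])
# tool: z=-mount z, y=+-mount x
for s in(1,-1):
    T=np.c_[np.cross(s*M[:,0],-M[:,2]),s*M[:,0],-M[:,2]]
    d=(R.from_matrix(T)*R.from_quat(sensors.sense()['tool_rot']).inv()).as_rotvec(); print(s,np.degrees(d))
print("drum centre back-cast",plane(m,px[6],.0595+.036*np.cos(.42)))
for z in(.012,): # park disc rim in w2 crop: left 66,right 468 top 33
    print([plane(m,u(*p),z) for p in((64,240),(470,240),(270,31))])
```

```text
[ 0.4263 -0.3186  3.8224  0.4391] 219.00780454460948 1.5017550369264256 0.6712825140786011
[ 0.4255 -0.3193  3.8227  0.42  ] 219.02303638756658 1.86353876957007 0.7013574641772956
drumtop [ 0.4141 -0.3285  0.0924] jaw60 [ 0.4065 -0.3347  0.1143] disc78 [ 0.4001 -0.3398  0.1325]
tcp@41 [ 0.4125 -0.3298  0.0969]
1 [ 12.9752 -20.349   13.1428]
-1 [  29.6284   18.6562 -163.2708]
drum centre back-cast [ 0.4158 -0.3269  0.0924]
[array([ 0.4074, -0.2781,  0.012 ]), array([ 0.4463, -0.3588,  0.012 ]), array([ 0.4661, -0.3005,  0.012 ])]
```

Run:
```python
from h import *
import pickle
np.set_printoptions(precision=4,suppress=True)
m=pickle.load(open("w2.pkl","rb"));S=cams.camera_model("scene")
for a,b in(((410/1.5,330/1.5),(66,243)),((595/1.5,213/1.5),(58,360))): print(tri(ray(m,a),ray(S,b)))
```

```text
(array([ 0.2735, -0.4512,  0.0118]), [np.float64(0.40131357242345256), np.float64(0.40131357242342913)])
(array([ 0.4871, -0.5645,  0.0095]), [np.float64(6.2971637886060545), np.float64(6.297163788605876)])
```

Request:
move_arm(targets=[{"dx":0.157,"dy":0.068,"dz":-0.7,"rx":0.054,"ry":-0.085,"rz":0.055},{"dx":0.157,"dy":0.068,"dz":-0.7,"rx":0.054,"ry":-0.085,"rz":0.055},{"dx":0.157,"dy":0.068,"dz":-0.7,"rx":0.054,"ry":-0.085,"rz":0.055},{"dx":0.157,"dy":0.068,"dz":-0.7,"rx":0.054,"ry":-0.085,"rz":0.055},{"dx":0.157,"dy":0.068,"dz":-0.7,"rx":0.054,"ry":-0.085,"rz":0.055},{"dx":0.157,"dy":0.068,"dz":-0.7,"rx":0.054,"ry":-0.085,"rz":0.055},{"dx":0.157,"dy":0.068,"dz":-0.7,"rx":0.054,"ry":-0.085,"rz":0.055},{"dx":0.157,"dy":0.068,"dz":-0.7,"rx":0.054,"ry":-0.085,"rz":0.055},{"dx":0,"dy":0,"dz":0,"rx":0,"ry":0,"rz":0},{"dx":0,"dy":0,"dz":0,"rx":0,"ry":0,"rz":0}])

```text
t: 2.75
tcp_pos: [0.3914, -0.3482, 0.159]
tool_rot: [0.922, 0.326, 0.196, -0.07]
force: [0.7, 0.8, -0.1]
finger_gap: 1.0
gripper_force: 0.0
```

Run:
```python
from h import *
import pickle
from scipy.spatial.transform import Rotation as R
np.set_printoptions(precision=4,suppress=True)
s=sensors.sense();T=R.from_quat(s['tool_rot']).as_matrix()
psi,t=np.radians(219),.42
ax=np.array([np.sin(t)*np.cos(psi),np.sin(t)*np.sin(psi),np.cos(t)]);c=np.array([.4258,-.319,.0595])
x=np.cross(-np.array([np.cos(psi),np.sin(psi),0]),[0,0,1]);y=np.cross(ax,x)
M=np.c_[x,y,ax];print("tcp in mount mm",1e3*M.T@(s['tcp_pos']-c));print("tool in mount\n",M.T@T)
m=cams.camera_model("wrist");i=cv2.cvtColor(cams.snapshot("wrist"),cv2.COLOR_RGB2BGR)
pickle.dump(m,open("w3.pkl","wb"));cv2.imwrite("pics/w3.png",i)
# project model points and TCP axis
for n,p in(("tcp",s['tcp_pos']),("jawtop",c+M@[0,0,.078]),("L",c+M@[-.013,.022,.078]),("R",c+M@[.013,.022,.078]),("L-",c+M@[-.013,-.022,.078]),("R-",c+M@[.013,-.022,.078])):print(n,proj(m,p))
cv2.imwrite("pics/w3b.png",cv2.resize(i[120:384,120:392],None,fx=2.2,fy=2.2,interpolation=cv2.INTER_CUBIC))
```

```text
tcp in mount mm [  0.9932  -0.6217 109.2752]
tool in mount
 [[ 0.001   1.     -0.0003]
 [ 1.     -0.001  -0.    ]
 [-0.     -0.0003 -1.    ]]
tcp [248.2364 238.1827]
jawtop [246.916  216.3493]
L [227.8649 186.7866]
R [265.8028 186.767 ]
L- [229.3636 243.8   ]
R- [264.6338 243.7925]
```

View pics/w3b.png

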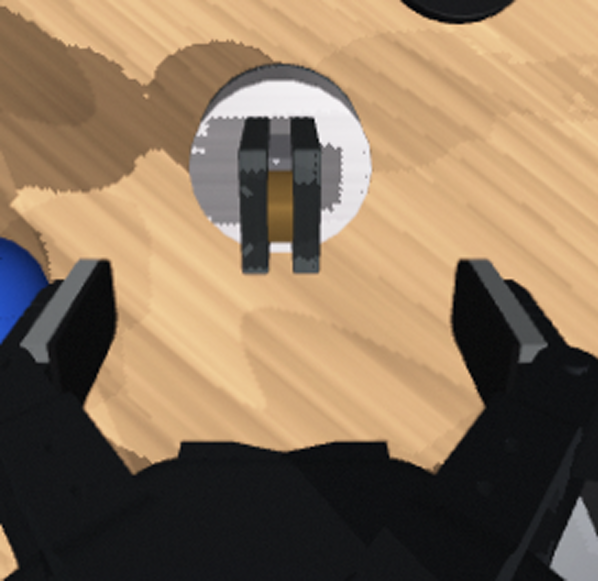

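The view is aligned: jaw corners at crop (240,150) to (321,272), within 1 px of prediction. I'll descend along the mount axis, then close.

Request:
move_arm(targets=[{"dx":0.11,"dy":0.09,"dz":-0.32,"rx":0,"ry":0,"rz":0},{"dx":0.11,"dy":0.09,"dz":-0.32,"rx":0,"ry":0,"rz":0},{"dx":0.11,"dy":0.09,"dz":-0.32,"rx":0,"ry":0,"rz":0},{"dx":0.11,"dy":0.09,"dz":-0.32,"rx":0,"ry":0,"rz":0},{"dx":0.11,"dy":0.09,"dz":-0.32,"rx":0,"ry":0,"rz":0},{"dx":0.11,"dy":0.09,"dz":-0.32,"rx":0,"ry":0,"rz":0},{"dx":0.11,"dy":0.09,"dz":-0.32,"rx":0,"ry":0,"rz":0},{"dx":0.11,"dy":0.09,"dz":-0.32,"rx":0,"ry":0,"rz":0},{"dx":0,"dy":0,"dz":0,"rx":0,"ry":0,"rz":0},{"dx":0,"dy":0,"dz":0,"rx":0,"ry":0,"rz":0}])

```text
t: 4.05
tcp_pos: [0.4135, -0.3297, 0.0949]
tool_rot: [0.922, 0.326, 0.197, -0.07]
force: [0.6, 0.2, -0.0]
finger_gap: 1.001
gripper_force: 0.0
```

Request:
move_arm(targets=[{"dx":0,"dy":0,"dz":0,"rx":0,"ry":0,"rz":0},{"dx":0,"dy":0,"dz":0,"rx":0,"ry":0,"rz":0},{"dx":0,"dy":0,"dz":0,"rx":0,"ry":0,"rz":0},{"dx":0,"dy":0,"dz":0,"rx":0,"ry":0,"rz":0},{"dx":0,"dy":0,"dz":0,"rx":0,"ry":0,"rz":0},{"dx":0,"dy":0,"dz":0,"rx":0,"ry":0,"rz":0},{"dx":0,"dy":0,"dz":0,"rx":0,"ry":0,"rz":0},{"dx":0,"dy":0,"dz":0,"rx":0,"ry":0,"rz":0},{"dx":0,"dy":0,"dz":0,"rx":0,"ry":0,"rz":0},{"dx":0,"dy":0,"dz":0,"rx":0,"ry":0,"rz":0}], claw=0, newtons=60)

```text
t: 5.3
tcp_pos: [0.4132, -0.3293, 0.095]
tool_rot: [0.922, 0.327, 0.197, -0.07]
force: [-4.0, -0.1, 5.0]
finger_gap: 0.293
gripper_force: 59.5
```

Request:
move_arm(targets=[{"dx":0,"dy":0,"dz":0.3,"rx":0,"ry":0,"rz":0},{"dx":0,"dy":0,"dz":0.4,"rx":0,"ry":0,"rz":0},{"dx":0,"dy":0,"dz":0.6,"rx":0,"ry":0,"rz":0},{"dx":0,"dy":0,"dz":0.8,"rx":0,"ry":0,"rz":0},{"dx":0,"dy":0,"dz":0.8,"rx":-0.1,"ry":0.124,"rz":0},{"dx":0,"dy":0,"dz":0.8,"rx":-0.1,"ry":0.124,"rz":0},{"dx":0,"dy":0,"dz":0.8,"rx":-0.1,"ry":0.124,"rz":0},{"dx":0,"dy":0,"dz":0.6,"rx":-0.1,"ry":0.124,"rz":0},{"dx":0,"dy":0,"dz":0.3,"rx":-0.1,"ry":0.124,"rz":0},{"dx":0,"dy":0,"dz":0,"rx":0,"ry":0,"rz":0}])

```text
t: 6.55
tcp_pos: [0.4145, -0.3283, 0.2311]
tool_rot: [0.942, 0.335, 0.002, -0.001]
force: [0.3, 0.5, -4.2]
finger_gap: 0.294
gripper_force: 59.2
```

Run:
```python
from h import *
import pickle
from scipy.spatial.transform import Rotation as R
np.set_printoptions(precision=4,suppress=True)
s=sensors.sense();T=R.from_quat(s['tool_rot']).as_matrix()
m=cams.camera_model("wrist");i=cv2.cvtColor(cams.snapshot("wrist"),cv2.COLOR_RGB2BGR);cv2.imwrite("pics/w4.png",i)
for n in("scene","side"):cv2.imwrite(f"pics/{n}4.png",cv2.cvtColor(cams.snapshot(n),cv2.COLOR_RGB2BGR))
print(s['t'],s['tcp_pos'],"toolz",T[:,2],"q",s['q'],"F",s['force'])
for p in((0,.022,.039),(0,-.022,.039),(0,.036,-.003),(0,0,-.003)):  # in tool-aligned mount frame: x=tool y,y=tool x,z=-tool z from TCP
    w=s['tcp_pos']+T@np.array([p[1],p[0],-p[2]]);print(p,proj(m,w))
a=i[140:384,130:380];a=cv2.resize(a,None,fx=1.6,fy=1.6)
b=cv2.imread("pics/side4.png");
cc=proj(cams.camera_model("side"),s['tcp_pos']);print(cc)
x,y=map(int,cc);b=cv2.resize(b[max(0,y-65):y+65,max(0,x-65):x+65],None,fx=3,fy=3,interpolation=cv2.INTER_CUBIC)
H=max(a.shape[0],b.shape[0]);f=lambda z:cv2.copyMakeBorder(z,0,H-z.shape[0],0,0,0)
cv2.imwrite("pics/c4.png",np.hstack([f(a),f(b)]))
```

```text
6.55 [ 0.4145 -0.3283  0.2311] toolz [ 0.0039  0.0033 -1.    ] q [-0.8844  0.3983  1.6739  0.0059  1.0695  0.0013] F [ 0.2906  0.5329 -4.247 ]
(0, 0.022, 0.039) [248.0844 235.7622]
(0, -0.022, 0.039) [248.1076 316.0875]
(0, 0.036, -0.003) [248.2211 178.7412]
(0, 0, -0.003) [248.2241 235.7651]
[224.0509 235.6287]
```

View pics/c4.png

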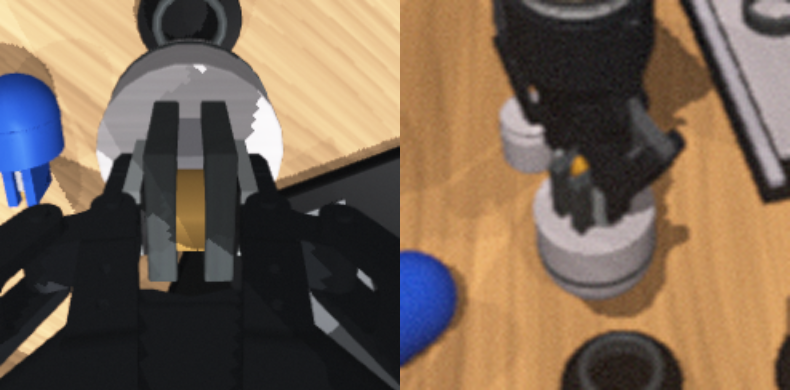

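Request:
move_arm(targets=[{"dx":0.1,"dy":0.4,"dz":0,"rx":-0.01,"ry":0.012,"rz":0},{"dx":0.176,"dy":0.7,"dz":0,"rx":0,"ry":0,"rz":-0.06},{"dx":0.176,"dy":0.92,"dz":0,"rx":0,"ry":0,"rz":-0.06},{"dx":0.176,"dy":0.92,"dz":0,"rx":0,"ry":0,"rz":-0.06},{"dx":0.176,"dy":0.92,"dz":0,"rx":0,"ry":0,"rz":-0.06},{"dx":0.176,"dy":0.92,"dz":0,"rx":0,"ry":0,"rz":-0.06},{"dx":0.176,"dy":0.92,"dz":0,"rx":0,"ry":0,"rz":-0.06},{"dx":0.176,"dy":0.92,"dz":0,"rx":0,"ry":0,"rz":-0.06},{"dx":0.176,"dy":0.92,"dz":0,"rx":0,"ry":0,"rz":-0.06},{"dx":0.176,"dy":0.92,"dz":0,"rx":0,"ry":0,"rz":-0.06}])

```text
t: 7.95
tcp_pos: [0.4551, -0.1168, 0.2294]
tool_rot: [0.981, 0.196, -0.003, -0.001]
force: [-0.2, -0.4, -3.8]
finger_gap: 0.299
gripper_force: 59.2
```

Request:
move_arm(targets=[{"dx":0.176,"dy":0.92,"dz":0,"rx":0,"ry":0,"rz":-0.06},{"dx":0.176,"dy":0.92,"dz":0,"rx":0,"ry":0,"rz":-0.06},{"dx":0.176,"dy":0.92,"dz":0,"rx":0,"ry":0,"rz":-0.06},{"dx":0.176,"dy":0.92,"dz":0,"rx":0,"ry":0,"rz":-0.06},{"dx":0.176,"dy":0.92,"dz":0,"rx":0,"ry":0,"rz":-0.06},{"dx":0.176,"dy":0.92,"dz":0,"rx":0,"ry":0,"rz":-0.06},{"dx":0.1,"dy":0.4,"dz":0,"rx":0,"ry":0,"rz":-0.06},{"dx":0,"dy":0.2,"dz":0,"rx":0,"ry":0,"rz":0},{"dx":0,"dy":0,"dz":0,"rx":0,"ry":0,"rz":0},{"dx":0,"dy":0,"dz":0,"rx":0,"ry":0,"rz":0}])

```text
t: 9.2
tcp_pos: [0.4843, 0.0346, 0.2297]
tool_rot: [0.996, 0.089, -0.002, -0.001]
force: [0.5, 0.0, -3.8]
finger_gap: 0.297
gripper_force: 59.5
```

Run:
```python
from h import *
import pickle
from scipy.spatial.transform import Rotation as R
np.set_printoptions(precision=4,suppress=True)
s=sensors.sense();T=R.from_quat(s['tool_rot']).as_matrix()
m=cams.camera_model("wrist");i=cv2.cvtColor(cams.snapshot("wrist"),cv2.COLOR_RGB2BGR);cv2.imwrite("pics/w5.png",i);pickle.dump(m,open("w5.pkl","wb"))
print(s['t'],s['tcp_pos'],"toolz",T[:,2],"q",s['q'],"F",s['force'])
print(proj(m,[.588,.057,.04]),proj(m,[.614,-.076,.075]))
cv2.imwrite("pics/w5b.png",cv2.resize(i[0:300],None,fx=1.56,fy=1.56,interpolation=cv2.INTER_CUBIC))
```

```text
9.2 [0.4843 0.0346 0.2297] toolz [-0.005   0.0007 -1.    ] q [-0.1593  0.345   1.7726 -0.0001  1.029   1.2343] F [ 0.4953  0.0012 -3.833 ]
[244.8213  77.2774] [373.8043  73.4975]
```

View pics/w5b.png

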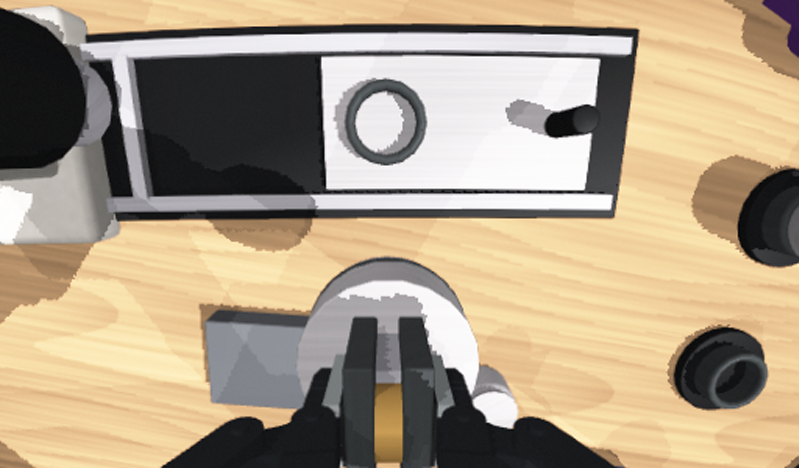

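The wrist view shows the stage ring at crop (385,121), the handle top at (586,118), and the held mount. Next I'll measure the ring by ellipse fit.

```bash
cat > ring.py <<'E'
from h import *
import pickle
np.set_printoptions(precision=4,suppress=True)
m=pickle.load(open("w5.pkl","rb"));i=cv2.imread("pics/w5.png")
x0,y0,x1,y1=212,40,285,115
g=i[y0:y1,x0:x1].max(axis=2)
mask=(g<140).astype(np.uint8)
mask=cv2.morphologyEx(mask,cv2.MORPH_OPEN,np.ones((2,2),np.uint8))
cs,h=cv2.findContours(mask,cv2.RETR_CCOMP,cv2.CHAIN_APPROX_NONE)
for k,c in enumerate(cs):
    if len(c)<40: continue
    e=cv2.fitEllipse(c);p=(e[0][0]+x0,e[0][1]+y0)
    print("hole" if h[0][k][3]>=0 else "outer",p,e[1],cv2.boundingRect(c),[plane(m,p,z)[:2] for z in(.034,.04)])
j=i[60:92,345:392].max(axis=2);mk=j<90
n,l,st,ce=cv2.connectedComponentsWithStats(mk.astype(np.uint8))
for k in range(1,n):
    if st[k][4]>30: print("handle blob",st[k]+np.array([345,60,0,0,0]))
print(plane(m,(586/1.56,118/1.56),.075))
E
python3 ring.py
```

```text
outer (247.44611358642578, 78.68648147583008) (51.54057312011719, 54.26643371582031) (10, 12, 52, 55) [array([0.5875, 0.0538]), array([0.587 , 0.0537])]
hole (247.42717742919922, 79.35956573486328) (39.35466003417969, 40.180084228515625) (16, 18, 40, 43) [array([0.5867, 0.0537]), array([0.5863, 0.0536])]
handle blob [349  60  43  32 870]
[ 0.6124 -0.0786  0.075 ]
```

Request:
move_arm(targets=[{"dx":0.3,"dy":0.06,"dz":-0.2,"rx":0,"ry":0,"rz":0},{"dx":0.6,"dy":0.11,"dz":-0.4,"rx":0,"ry":0,"rz":0},{"dx":0.6,"dy":0.11,"dz":-0.4,"rx":0,"ry":0,"rz":0},{"dx":0.6,"dy":0.11,"dz":-0.4,"rx":0,"ry":0,"rz":0},{"dx":0.6,"dy":0.11,"dz":-0.4,"rx":0,"ry":0,"rz":0},{"dx":0.6,"dy":0.11,"dz":-0.5,"rx":0,"ry":0,"rz":0},{"dx":0.6,"dy":0.11,"dz":-0.5,"rx":0,"ry":0,"rz":0},{"dx":0.22,"dy":0.04,"dz":-0.4,"rx":0,"ry":0,"rz":0},{"dx":0,"dy":0,"dz":-0.2,"rx":0,"ry":0,"rz":0},{"dx":0,"dy":0,"dz":0,"rx":0,"ry":0,"rz":0}])

```text
t: 10.5
tcp_pos: [0.5864, 0.054, 0.1443]
tool_rot: [0.996, 0.089, -0.003, -0.001]
force: [0.9, 0.7, -4.0]
finger_gap: 0.297
gripper_force: 59.5
```

Run:
```python
from h import *
from scipy.spatial.transform import Rotation as R
np.set_printoptions(precision=4,suppress=True)
s=sensors.sense();T=R.from_quat(s['tool_rot']).as_matrix()
print(s['t'],s['tcp_pos'],"toolz",T[:,2],"F",s['force'],s['ft_torque'])
```

```text
10.5 [0.5864 0.054  0.1443] toolz [-0.0067  0.0009 -1.    ] F [ 0.9001  0.7091 -4.0042] [-0.0331 -0.0153  0.0115]
```

Request:
move_arm(targets=[{"dx":0.035,"dy":0,"dz":-0.2,"rx":0,"ry":-0.013,"rz":0},{"dx":0,"dy":0,"dz":-0.2,"rx":0,"ry":0,"rz":0},{"dx":0,"dy":0,"dz":-0.2,"rx":0,"ry":0,"rz":0},{"dx":0,"dy":0,"dz":-0.2,"rx":0,"ry":0,"rz":0},{"dx":0,"dy":0,"dz":-0.2,"rx":0,"ry":0,"rz":0},{"dx":0,"dy":0,"dz":-0.2,"rx":0,"ry":0,"rz":0},{"dx":0,"dy":0,"dz":-0.1,"rx":0,"ry":0,"rz":0},{"dx":0,"dy":0,"dz":-0.1,"rx":0,"ry":0,"rz":0},{"dx":0,"dy":0,"dz":-0.1,"rx":0,"ry":0,"rz":0},{"dx":0,"dy":0,"dz":0,"rx":0,"ry":0,"rz":0}])

```text
t: 11.75
tcp_pos: [0.5882, 0.054, 0.1071]
tool_rot: [0.996, 0.089, 0.001, -0.0]
force: [-0.8, -0.4, -5.1]
finger_gap: 0.301
gripper_force: 59.4
```

```bash
cat > st.py <<'E'
from h import *
from scipy.spatial.transform import Rotation as R
np.set_printoptions(precision=4,suppress=True)
s=sensors.sense();T=R.from_quat(s['tool_rot']).as_matrix()
print(s['t'],s['tcp_pos'],"toolz",T[:,2],"F",s['force'],s['ft_torque'],"gap",s['finger_gap'],s['gripper_force'])
E
python3 st.py
```

```text
11.75 [0.5882 0.054  0.1071] toolz [ 0.0019  0.0009 -1.    ] F [-0.7593 -0.4287 -5.0913] [-0.0462  0.064   0.0412] gap 0.3007333230394156 59.44776177406311
```

Request:
move_arm(targets=[{"dx":0,"dy":0,"dz":-0.04,"rx":0,"ry":0,"rz":0},{"dx":0,"dy":0,"dz":0,"rx":0,"ry":0,"rz":0},{"dx":0,"dy":0,"dz":-0.04,"rx":0,"ry":0,"rz":0},{"dx":0,"dy":0,"dz":0,"rx":0,"ry":0,"rz":0},{"dx":0,"dy":0,"dz":-0.02,"rx":0,"ry":0,"rz":0},{"dx":0,"dy":0,"dz":0,"rx":0,"ry":0,"rz":0},{"dx":0,"dy":0,"dz":0,"rx":0,"ry":0,"rz":0},{"dx":0,"dy":0,"dz":0,"rx":0,"ry":0,"rz":0},{"dx":0,"dy":0,"dz":0,"rx":0,"ry":0,"rz":0},{"dx":0,"dy":0,"dz":0,"rx":0,"ry":0,"rz":0}])

```text
t: 13.0
tcp_pos: [0.5886, 0.054, 0.1063]
tool_rot: [0.996, 0.089, 0.002, -0.0]
force: [-3.1, -0.4, 7.9]
finger_gap: 0.296
gripper_force: 61.3
```

```bash
python3 st.py
```

```text
13.0 [0.5886 0.054  0.1063] toolz [ 0.0034  0.0007 -1.    ] F [-3.0994 -0.4042  7.9294] [-0.0124  0.5125  0.0095] gap 0.2960109941698233 61.26332402229309
```

Request:
move_arm(targets=[{"dx":-0.02,"dy":0,"dz":0,"rx":0,"ry":0,"rz":0},{"dx":-0.02,"dy":0,"dz":0,"rx":0,"ry":0,"rz":0},{"dx":-0.02,"dy":0,"dz":0,"rx":0,"ry":0,"rz":0},{"dx":0,"dy":0,"dz":0,"rx":0,"ry":0,"rz":0},{"dx":0,"dy":0,"dz":0,"rx":0,"ry":0,"rz":0},{"dx":0,"dy":0,"dz":0,"rx":0,"ry":0,"rz":0},{"dx":0,"dy":0,"dz":0,"rx":0,"ry":0,"rz":0},{"dx":0,"dy":0,"dz":0,"rx":0,"ry":0,"rz":0},{"dx":0,"dy":0,"dz":0,"rx":0,"ry":0,"rz":0},{"dx":0,"dy":0,"dz":0,"rx":0,"ry":0,"rz":0}])

```text
t: 14.25
tcp_pos: [0.5882, 0.0541, 0.1062]
tool_rot: [0.996, 0.089, 0.003, -0.0]
force: [-1.2, 0.4, 6.2]
finger_gap: 0.298
gripper_force: 60.6
```

```bash
python3 st.py
```

```text
14.25 [0.5882 0.0541 0.1062] toolz [ 0.0057  0.0008 -1.    ] F [-1.241   0.3601  6.2382] [0.0809 0.0843 0.0423] gap 0.29809379263891284 60.5943489074707
```

Request:
move_arm(targets=[{"dx":0,"dy":0,"dz":0,"rx":0,"ry":0,"rz":0},{"dx":0,"dy":0,"dz":0,"rx":0,"ry":0,"rz":0},{"dx":0,"dy":0,"dz":0,"rx":0,"ry":0,"rz":0},{"dx":0,"dy":0,"dz":0,"rx":0,"ry":0,"rz":0},{"dx":0,"dy":0,"dz":0,"rx":0,"ry":0,"rz":0},{"dx":0,"dy":0,"dz":0,"rx":0,"ry":0,"rz":0},{"dx":0,"dy":0,"dz":0.1,"rx":0,"ry":0,"rz":0},{"dx":0,"dy":0,"dz":0.2,"rx":0,"ry":0,"rz":0},{"dx":0,"dy":0,"dz":0.3,"rx":0,"ry":0,"rz":0},{"dx":0,"dy":0,"dz":0.3,"rx":0,"ry":0,"rz":0}], claw=65)

```text
t: 15.5
tcp_pos: [0.587, 0.054, 0.1281]
tool_rot: [0.996, 0.089, 0.001, -0.0]
force: [0.9, 0.2, 0.5]
finger_gap: 0.653
gripper_force: 0.0
```

```bash
python3 st.py
```

```text
15.5 [0.587  0.054  0.1281] toolz [ 0.0029  0.0008 -1.    ] F [0.866  0.2022 0.4962] [-0.0291  0.0297 -0.0198] gap 0.6534881409836362 0.0
```

Request:
move_arm(targets=[{"dx":0,"dy":0,"dz":0.6,"rx":0,"ry":0,"rz":0},{"dx":0,"dy":0,"dz":1,"rx":0,"ry":0,"rz":0},{"dx":0,"dy":0,"dz":1,"rx":0,"ry":0,"rz":0},{"dx":-0.4,"dy":-0.1,"dz":1,"rx":0,"ry":0,"rz":0},{"dx":-0.6,"dy":-0.2,"dz":0.6,"rx":0,"ry":0,"rz":0},{"dx":-0.8,"dy":-0.4,"dz":0.2,"rx":0,"ry":0,"rz":0},{"dx":-0.8,"dy":-0.4,"dz":0,"rx":0,"ry":0,"rz":0},{"dx":-0.6,"dy":-0.2,"dz":0,"rx":0,"ry":0,"rz":0},{"dx":-0.4,"dy":0,"dz":0,"rx":0,"ry":0,"rz":0},{"dx":0,"dy":0,"dz":0,"rx":0,"ry":0,"rz":0}])

```text
t: 16.75
tcp_pos: [0.4964, 0.0217, 0.2375]
tool_rot: [0.996, 0.089, 0.001, -0.0]
force: [-0.1, 0.5, -0.8]
finger_gap: 0.654
gripper_force: 0.0
```

```bash
python3 st.py
cat > meas.py <<'E'
from h import *
import pickle,sys
np.set_printoptions(precision=4,suppress=True)
k=sys.argv[1]
for n in("scene","side","wrist"):
    m=cams.camera_model(n);i=cv2.cvtColor(cams.snapshot(n),cv2.COLOR_RGB2BGR)
    cv2.imwrite(f"pics/{n}{k}.png",i);pickle.dump(m,open(f"{n}{k}.pkl","wb"))
    seat=np.array([.5875,.054,.0655])
    c=proj(m,seat+[0,0,.06]);print(n,"jaw pt",c,"drumtop",proj(m,seat+[0,0,.036]))
    x,y=map(int,c);h=26 if n!="wrist" else 44
    g=i.max(axis=2)[max(0,y-h):y+h,x-h:x+h]
    print("origin",x-h,max(0,y-h))
    st=2 if n!="wrist" else 3
    for r in g[::st]: print(''.join(" .:-=+*#%@"[min(9,int(v)//26)] for v in r[::1 if st==2 else 2]))
E
python3 meas.py 6
```

```text
16.75 [0.4964 0.0217 0.2375] toolz [ 0.0023  0.001  -1.    ] F [-0.0668  0.4563 -0.7784] [-0.0304  0.0366 -0.0444] gap 0.653904745992621 0.0
scene jaw pt [361.7792 179.0638] drumtop [359.6694 187.3371]
origin 335 153
%%%%%%%%%%%%%%%%%%%%%%%%%%%%%%%%%####+--==+++=====++
%%%%%%%%%%%%%%%%%%%%%%%%%%%%%%#####+--==++++=------=
%%%%%%%%%%%%%%%%%%%%%%%%%%%%%####+--==++++==-....::-
%%%%%%%%%%%%%%%%%%%%%%%%%%%####+-=++++++==-.       .
%%%%%%%%%%%%%%%%%%%%%%%%%####+--+##+++==-.          
%%%%%%%%%%%%%%%%%%%%%%#####+-=++++++==-..           
%%%%%%%%%%%%%%%%%%%%#*=--=--+#*+++==-:.             
%%%%%%%%%%%%%%%%%%###+:::::--=+===-:.               
%%%%%%%%%%%%%%%%#*===-:::=+*****=-:..               
%%%%%%%%%%%%%%%#*-::::::-=++**###*=-:::..           
%%%%%%%%%%%%%%%#+:::::::::--=++***+=-:::::..        
%%%%%%%%%%%%%#*=::::::::::::::--====::::::.   ......
%%%%%%%%%%%#*+=-::::::::::::::::::::::::............
%####%#%%#*****=::::::::::::::::::::::::............
######%#*+**#*+-::::::::::::::::::::................
######*==+*##*=::::::::::::::::::::.....:--:........
####*=:-+*##**=::::::::::::::::::::
[... 2672 characters left out ...]
%%%%-----:-@@@@@@@@@@@%%%
     ++++++++---:.%@@@@-------@@@@@@@@@@@@@@
     ++++++++----:#%%%%-------@@@@@@@@@@@%@@
     -+++++++----:#%%%%-------@@@@@@@@@@@@@@
     :+++++++----.*####-------@@@@@@@@@@@@@@
      +++++++=----=####-------@@@@@@@@@@@@@@
      -++++++------++++------:@@@@@@@@@@@@@@
      =++++++=-----=%++------:@@@@@@@@@@@@@@
..    -*+++++=-----..++------:@@@@@@@@@@@@@@
......:**%%%*=-----..=+------.@@@@@@@@@@@@@@
..... .@@%%%%%------%%%#-----%@@@@@@%@@@@@@@
...... @%@%%%%%%%%%%%%%%%%%%%@%@@@@%@@@@@@@@
...... @@@@@@%%%%%%%%%%%%%%%%%@@%#@@@@@@@@@@
...... %@@@@@@@%%%%%%%%%%%%%@@%@@@@@@@@@@@@@
...... %@@@@@@@@@@@@%%%@@@@@@@@@@@@@@@@@@@@@
...... %@@@@@@@@@@@@@@@@@@@@@@@@@@@@@@@@@@@@
```

Run:
```python
from h import *
import pickle
from scipy.spatial.transform import Rotation as R
np.set_printoptions(precision=1,suppress=True)
m=pickle.load(open("wrist6.pkl","rb"));i=cv2.imread("pics/wrist6.png");g=i.max(axis=2)
x0,y0=198,50
mk=(g[y0:120,x0:245]<120).astype(np.uint8)
n,l,st,ce=cv2.connectedComponentsWithStats(mk)
for k in range(1,n):
    if st[k][4]>80:
        pts=np.argwhere(l==k)[:,::-1].astype(np.float32)+[x0,y0]
        print(st[k]+[x0,y0,0,0,0],cv2.boxPoints(cv2.minAreaRect(pts.astype(np.float32))).tolist())
seat=np.array([.5875,.054,.0655]);az=np.radians(10.2)
B=np.c_[[np.sin(az),-np.cos(az),0],[np.cos(az),np.sin(az),0],[0,0,1]]
P=np.array([[-13,22,78],[13,22,78],[-13,-22,78],[13,-22,78],[-13,22,36],[13,22,36],[-13,-22,36],[13,-22,36],[-36,0,36],[36,0,36],[0,36,36],[0,-36,36]])/1e3
for t in(0,-.25):
    M=B@R.from_euler('y',t).as_matrix()
    for nme in("wrist","scene","side"):
        c=pickle.load(open(f"{nme}6.pkl","rb"));print(t,nme,*[proj(c,seat+M@p) for p in P])
for y in range(52,118,6): print(y,g[y,170:300:2])
```

```text
[210  59  17  55 668] [[209.3418731689453, 59.01604461669922], [224.8692169189453, 58.63733673095703], [226.19203186035156, 112.87335968017578], [210.66468811035156, 113.25206756591797]]
[230  59  14  55 691] [[230.0, 59.0], [243.0, 59.0], [243.0, 113.0], [230.0, 113.0]]
0 wrist [212.   54.5] [243.9  54.3] [213.8 110.1] [244.1 110. ] [217.7  62.3] [244.6  62.2] [219.  109.3] [244.8 109.3] [195.1  86.5] [268.1  86.3] [230.9  46.5] [232.1 123.5]
0 scene [376.9 174.4] [369.7 182. ] [357.4 163.6] [350.  170.9] [372.7 189.1] [365.6 196.6] [353.9 178.4] [346.7 185.6] [369.3 177.3] [349.6 197.7] [375.3 196.4] [344.5 178.6]
0 side [292.9 135.1] [296.3 141. ] [276.9 137.6] [280.  143.6] [291.7 147.7] [294.9 153.7] [276.1 150.3] [279.1 156.3] [281.3 143.9] [289.8 160.4] [298.2 149.9] [272.5 154.1]
-0.25 wrist [190.3  55.9] [219.6  54.2] [193.1 110.1] [221.  110.1] [209.5  63.1] [234.9  61.9] [211.1 109.3] [235.4 109.3] [189.4  87.2] [258.2  85.7] [221.7  46.8] [223.5 123.4]
-0.25 scene [381.5 171.1] [375.3 175.9] [362.1 160.5] [355.7 165.1] [374.5 188.1] [368.4 193.2] [355.9 177.5] [349.5 182.
[... 2488 characters left out ...]
 92 134 149 148 148 149  83  89  89  94  95
  57 232 238 238 238 239 239 240 240 240 240 231 238 238 238 238 239 239
 239 240 240 240 240 241 241 241 242 247 247]
106 [ 38  38  38  40  40  39  39  39  37  19  21  19  20  20 144 144 142 141
 143 143 143  85  88  89  92  92  59  36  36 146 147  85  88  90  93  95
  56 232 238 239 240 240 240 241 240 241 215 238 239 239 239 239 239 240
 240 240 241 241 241 242 242 244 247 248 247]
112 [ 38  40  41  41  41  41  41  40  42  42  42  42  34  21 212 240 233 208
 223 226 226 139  89  90  92  91  61 129 229 229 231 105  92  93  97  99
 135 234 234 234 235 235 236 237 236 237 237 237 237 238 238 239 239 239
 239 240 240 240 240 241 246 247 247 247 247]
```

Run:
```python
import cv2
g=cv2.imread("pics/wrist6.png").max(axis=2)
for x in(203,206,220,250,256):
    print(x,"far",list(g[34:60,x]),"near",list(g[108:140,x]))
for y in(80,92): print(y,list(g[y,255:285]))
```

```text
203 far [np.uint8(50), np.uint8(195), np.uint8(238), np.uint8(238), np.uint8(238), np.uint8(238), np.uint8(238), np.uint8(239), np.uint8(238), np.uint8(238), np.uint8(236), np.uint8(187), np.uint8(103), np.uint8(46), np.uint8(37), np.uint8(228), np.uint8(170), np.uint8(165), np.uint8(164), np.uint8(166), np.uint8(165), np.uint8(160), np.uint8(159), np.uint8(159), np.uint8(158), np.uint8(157)] near [np.uint8(216), np.uint8(215), np.uint8(178), np.uint8(195), np.uint8(230), np.uint8(235), np.uint8(235), np.uint8(234), np.uint8(235), np.uint8(239), np.uint8(236), np.uint8(231), np.uint8(233), np.uint8(234), np.uint8(234), np.uint8(234), np.uint8(237), np.uint8(232), np.uint8(231), np.uint8(237), np.uint8(236), np.uint8(231), np.uint8(231), np.uint8(48), np.uint8(50), np.uint8(105), np.uint8(225), np.uint8(228), np.uint8(228), np.uint8(229), np.uint8(228), np.uint8(229)]
206 far [np.uint8(76), np.uint8(235), np.uint8(239), np.uint8(238), np.uint8(238), np.uint8(239), np.uint8(239), np.uint8(239), np.uint8(239), np.uint8(238), np.uint8(237), np.uint8(187), np.uint8(103), np.uint8(45), np.
[... 3501 characters left out ...]
(234), np.uint8(234), np.uint8(234), np.uint8(234), np.uint8(234), np.uint8(234), np.uint8(234), np.uint8(235), np.uint8(235), np.uint8(235), np.uint8(235), np.uint8(235), np.uint8(235), np.uint8(235), np.uint8(235), np.uint8(235), np.uint8(235)]
92 [np.uint8(236), np.uint8(236), np.uint8(236), np.uint8(236), np.uint8(236), np.uint8(236), np.uint8(237), np.uint8(237), np.uint8(237), np.uint8(238), np.uint8(241), np.uint8(217), np.uint8(234), np.uint8(234), np.uint8(234), np.uint8(234), np.uint8(234), np.uint8(234), np.uint8(235), np.uint8(235), np.uint8(235), np.uint8(235), np.uint8(236), np.uint8(235), np.uint8(236), np.uint8(236), np.uint8(236), np.uint8(236), np.uint8(236), np.uint8(236)]
```

```bash
cat > fit.py <<'E'
from h import *
from scipy.optimize import least_squares
from scipy.spatial.transform import Rotation as R
np.set_printoptions(precision=4,suppress=True)
# jaw-top corners (far-left, far-right, near-left, near-right) and drum rim points (on the rim circle) -> pose
def fit(m,corners,rim,seat,az_deg,z=None):
    P=np.array([[-13,22,78],[13,22,78],[-13,-22,78],[13,-22,78]])/1e3
    K=len(rim);a0=[]
    az=np.radians(az_deg);B=np.c_[[np.sin(az),-np.cos(az),0],[np.cos(az),np.sin(az),0],[0,0,1]]
    c0=proj(m,np.array(seat)+[0,0,.036])
    ph=[np.arctan2(-(q[1]-c0[1]),q[0]-c0[0]) for q in rim]
    def f(v):
        c=np.array([v[0],v[1],seat[2] if z is None else v[5]]);M=B@R.from_rotvec(v[2:5]).as_matrix()
        r=[proj(m,c+M@p)-q for p,q in zip(P,corners)]
        r+=[proj(m,c+M@[.036*np.cos(t),.036*np.sin(t),.036])-q for t,q in zip(v[6:],rim)]
        return np.ravel(r)
    r=least_squares(f,[*seat[:2],0,0,0,seat[2],*ph])
    M=B@R.from_rotvec(r.x[2:5]).as_matrix()
    print("centre",r.x[:2],"z",r.x[5],"tilt rx,ry,yaw",r.x[2:5],"axis",M[:,2],"rms px",np.sqrt((r.fun**2).mean()))
E
python3 - <<'E'
from fit import *
import pickle
m=pickle.load(open("wrist6.pkl","rb"))
rim=[(203,110),(206,113),(220,122),(250,118),(256,114),(250,55),(256,59),(266,80),(266,92),(194.7,82),(194.5,88)]
co=[(209.8,58.6),(243.3,58.6),(210.8,113.4),(243.4,113.4)]
for z in(None,1): fit(m,co,rim,(.5875,.054,.0655),10.2,z)
E
```

```text
centre [0.5883 0.055 ] z 67.60607451312293 tilt rx,ry,yaw [ 0.0519 -0.007  -0.0117] axis [-0.0523 -0.002   0.9986] rms px 0.5197693829881397
centre [0.5882 0.055 ] z 0.06332585246647024 tilt rx,ry,yaw [ 0.0482 -0.0083 -0.0114] axis [-0.0488 -0.0001  0.9988] rms px 0.48195478753043625
```

Request:
move_arm(targets=[{"dx":0.6,"dy":0.222,"dz":-0.1,"rx":0,"ry":0,"rz":0},{"dx":0.6,"dy":0.222,"dz":-0.2,"rx":0,"ry":0,"rz":0},{"dx":0.6,"dy":0.222,"dz":-0.3,"rx":0,"ry":0,"rz":0},{"dx":0.6,"dy":0.222,"dz":-0.3,"rx":0,"ry":0,"rz":0},{"dx":0.6,"dy":0.222,"dz":-0.3,"rx":0,"ry":0,"rz":0},{"dx":0.58,"dy":0.222,"dz":-0.3,"rx":0,"ry":0,"rz":0},{"dx":0,"dy":0,"dz":0,"rx":0,"ry":0,"rz":0},{"dx":0,"dy":0,"dz":-0.4,"rx":0,"ry":0,"rz":0},{"dx":0,"dy":0,"dz":-0.6,"rx":0,"ry":0,"rz":0},{"dx":0,"dy":0,"dz":-0.4,"rx":0,"ry":0,"rz":0}])

```text
t: 18.15
tcp_pos: [0.5853, 0.0547, 0.1636]
tool_rot: [0.996, 0.089, 0.0, -0.0]
force: [0.2, 0.5, -0.3]
finger_gap: 0.648
gripper_force: 0.0
```

```bash
python3 st.py
```

```text
18.15 [0.5853 0.0547 0.1636] toolz [ 0.0004  0.001  -1.    ] F [ 0.241   0.5134 -0.28  ] [ 0.01   -0.0296  0.0066] gap 0.6481583968678952 0.0
```

Request:
move_arm(targets=[{"dx":0.02,"dy":0,"dz":-0.3,"rx":0,"ry":0,"rz":0},{"dx":0,"dy":0,"dz":-0.3,"rx":0,"ry":0,"rz":0},{"dx":0,"dy":0,"dz":-0.3,"rx":0,"ry":0,"rz":0},{"dx":0,"dy":0,"dz":-0.3,"rx":0,"ry":0,"rz":0},{"dx":0,"dy":0,"dz":-0.3,"rx":0,"ry":0,"rz":0},{"dx":0,"dy":0,"dz":-0.3,"rx":0,"ry":0,"rz":0},{"dx":0,"dy":0,"dz":-0.2,"rx":0,"ry":0,"rz":0},{"dx":0,"dy":0,"dz":-0.1,"rx":0,"ry":0,"rz":0},{"dx":0,"dy":0,"dz":0,"rx":0,"ry":0,"rz":0},{"dx":0,"dy":0,"dz":0,"rx":0,"ry":0,"rz":0}])

```text
t: 19.4
tcp_pos: [0.5871, 0.0548, 0.1126]
tool_rot: [0.996, 0.089, 0.001, -0.0]
force: [-0.8, -0.1, 0.7]
finger_gap: 0.648
gripper_force: 0.0
```

Request:
move_arm(targets=[{"dx":0,"dy":0,"dz":0,"rx":0,"ry":0,"rz":0},{"dx":0,"dy":0,"dz":0,"rx":0,"ry":0,"rz":0},{"dx":0,"dy":0,"dz":0,"rx":0,"ry":0,"rz":0},{"dx":0,"dy":0,"dz":0,"rx":0,"ry":0,"rz":0},{"dx":0,"dy":0,"dz":0,"rx":0,"ry":0,"rz":0},{"dx":0,"dy":0,"dz":0,"rx":0,"ry":0,"rz":0},{"dx":0.018,"dy":0,"dz":0,"rx":0,"ry":0.018,"rz":0},{"dx":0.018,"dy":0,"dz":0,"rx":0,"ry":0.018,"rz":0},{"dx":0.018,"dy":0,"dz":0,"rx":0,"ry":0.018,"rz":0},{"dx":0.018,"dy":0,"dz":0,"rx":0,"ry":0.018,"rz":0}], claw=0, newtons=40)

```text
t: 20.65
tcp_pos: [0.5889, 0.0548, 0.1126]
tool_rot: [0.996, 0.089, -0.018, -0.002]
force: [-1.7, 2.2, 4.8]
finger_gap: 0.299
gripper_force: 43.4
```

```bash
python3 st.py
```

```text
20.65 [0.5889 0.0548 0.1126] toolz [-0.0355  0.0008 -0.9994] F [-1.6841  2.2362  4.805 ] [ 0.4119 -0.0723 -0.0084] gap 0.2985557002507626 43.44066381454468
```

Rotated by about 0.037 rad with low force. I'll release, retreat and re-measure.

Request:
move_arm(targets=[{"dx":0,"dy":0,"dz":0,"rx":0,"ry":0,"rz":0},{"dx":0,"dy":0,"dz":0,"rx":0,"ry":0,"rz":0},{"dx":0,"dy":0,"dz":0,"rx":0,"ry":0,"rz":0},{"dx":0,"dy":0,"dz":0,"rx":0,"ry":0,"rz":0},{"dx":0,"dy":0,"dz":0,"rx":0,"ry":0,"rz":0},{"dx":0,"dy":0,"dz":0.2,"rx":0,"ry":0,"rz":0},{"dx":0,"dy":0,"dz":0.4,"rx":0,"ry":0,"rz":0},{"dx":0,"dy":0,"dz":0.6,"rx":0,"ry":0,"rz":0},{"dx":0,"dy":0,"dz":0.8,"rx":0,"ry":-0.036,"rz":0},{"dx":0,"dy":0,"dz":1,"rx":0,"ry":-0.036,"rz":0}], claw=65)

```text
t: 21.9
tcp_pos: [0.5885, 0.0548, 0.189]
tool_rot: [0.996, 0.089, 0.002, -0.0]
force: [-0.7, -0.7, 0.2]
finger_gap: 0.653
gripper_force: 0.0
```

Request:
move_arm(targets=[{"dx":0,"dy":0,"dz":1,"rx":0,"ry":0,"rz":0},{"dx":-0.4,"dy":-0.1,"dz":0.8,"rx":0,"ry":0,"rz":0},{"dx":-0.6,"dy":-0.2,"dz":0.4,"rx":0,"ry":0,"rz":0},{"dx":-0.8,"dy":-0.4,"dz":0,"rx":0,"ry":0,"rz":0},{"dx":-0.8,"dy":-0.4,"dz":0,"rx":0,"ry":0,"rz":0},{"dx":-0.6,"dy":-0.2,"dz":0,"rx":0,"ry":0,"rz":0},{"dx":-0.4,"dy":0,"dz":0,"rx":0,"ry":0,"rz":0},{"dx":0,"dy":0,"dz":0,"rx":0,"ry":0,"rz":0},{"dx":0,"dy":0,"dz":0,"rx":0,"ry":0,"rz":0},{"dx":0,"dy":0,"dz":0,"rx":0,"ry":0,"rz":0}])

```text
t: 23.15
tcp_pos: [0.4993, 0.0224, 0.2423]
tool_rot: [0.996, 0.089, 0.001, -0.0]
force: [0.5, -0.6, 0.2]
finger_gap: 0.654
gripper_force: 0.0
```

```bash
python3 st.py
cat > prof.py <<'E'
from h import *
import pickle,sys
k=sys.argv[1];seat=np.array(eval(sys.argv[2]))
for n in("wrist","side","scene"):
    m=cams.camera_model(n);i=cv2.cvtColor(cams.snapshot(n),cv2.COLOR_RGB2BGR);cv2.imwrite(f"pics/{n}{k}.png",i);pickle.dump(m,open(f"{n}{k}.pkl","wb"))
m=pickle.load(open(f"wrist{k}.pkl","rb"));g=cv2.imread(f"pics/wrist{k}.png").max(axis=2)
c=proj(m,seat+[0,0,.036]).astype(int);j=proj(m,seat+[0,0,.078]).astype(int);print("pred",c,j)
x0,y0=j[0]-22,j[1]-36
mk=(g[y0:y0+72,x0:x0+44]<120).astype(np.uint8)
n,l,st,ce=cv2.connectedComponentsWithStats(mk)
for q in range(1,n):
    if st[q][4]>80: print("jaw",st[q]+[x0,y0,0,0,0])
P=lambda a:' '.join(map(str,a))
for dx in(-22,-16,16,20,26):
    x=c[0]+dx;print(x,"far y%d"%(c[1]-46),P(g[c[1]-46:c[1]-14,x]),"| near y%d"%(c[1]+14),P(g[c[1]+14:c[1]+46,x]))
for dy in(-6,0,6):
    y=c[1]+dy;print(y,"left x%d"%(c[0]-46),P(g[y,c[0]-46:c[0]-24]),"| right x%d"%(c[0]+26),P(g[y,c[0]+26:c[0]+46]))
E
python3 prof.py 7 "[.5882,.055,.0655]"
```

```text
23.15 [0.4993 0.0224 0.2423] toolz [ 0.0028  0.0008 -1.    ] F [ 0.4835 -0.5972  0.2354] [ 0.0034  0.0138 -0.0272] gap 0.6536731060641942 0.0
pred [231  87] [228  84]
jaw [206  48  44   3 128]
jaw [213  59  16  54 628]
jaw [232  59  13  54 598]
209 far y41 239 239 239 239 238 238 219 115 46 33 167 238 196 162 164 165 162 156 191 232 209 155 158 154 149 146 144 144 146 146 145 149 | near y101 145 144 142 140 140 145 180 184 226 230 230 228 227 220 205 210 234 239 237 232 233 235 233 234 238 232 231 237 237 232 231 46
215 far y41 239 239 239 239 239 238 219 122 34 47 174 241 241 225 214 231 221 157 84 89 87 88 88 88 88 89 89 87 87 89 89 88 | near y101 86 85 86 90 91 88 87 86 86 97 117 152 227 229 229 230 231 231 218 208 233 235 234 235 238 233 232 238 238 233 228 47
247 far y41 233 235 237 236 236 234 175 100 36 109 232 236 232 222 235 236 235 235 236 236 236 237 238 239 237 234 235 237 235 236 237 239 | near y101 239 238 237 238 238 240 241 239 237 238 238 235 236 235 235 237 237 236 237 237 232 202 239 240 244 240 238 242 242 233 162 48
251 far y41 233 237 237 237 236 235 177 101 34 
[... 352 characters left out ...]
8 237 237 239 240 | near y101 241 240 239 240 240 241 242 240 239 239 239 238 241 213 240 237 238 241 241 239 239 241 241 242 245 241 240 244 243 235 169 54
81 left x185 19 21 19 19 20 21 20 21 21 22 20 20 88 156 159 154 144 143 143 143 144 144 | right x257 239 239 239 239 239 240 240 240 240 240 204 233 233 233 234 233 233 234 233 234
87 left x185 20 21 21 20 21 20 21 21 19 20 19 54 120 157 153 146 146 147 146 146 147 147 | right x257 242 242 242 242 243 243 243 243 243 243 244 231 237 238 239 238 238 238 239 239
93 left x185 20 21 21 19 19 20 19 21 20 19 19 20 75 127 138 138 139 139 140 140 139 140 | right x257 238 238 238 238 238 238 239 239 239 241 201 234 234 234 234 234 234 234 235 235
```

Run:
```python
from fit import *
import pickle
m=pickle.load(open("wrist7.pkl","rb"))
rim=[(209,115.5),(215,120),(247,122),(257,114),(247,54),(251,56.5),(257,59),(267,81),(267.5,87),(267,93),(196.8,81),(196.3,87),(197,93)]
co=[(212.6,58.6),(244.6,58.6),(213.5,112.6),(244.6,112.6)]
for z in(None,1): fit(m,co,rim,(.5882,.055,.0655),10.2,z)
```

```text
centre [0.5878 0.0543] z 71.35354109122298 tilt rx,ry,yaw [ 0.0111 -0.0038 -0.0088] axis [-0.0116  0.0018  0.9999] rms px 0.3745189161523909
centre [0.5878 0.0543] z 0.06451046224625293 tilt rx,ry,yaw [ 0.0108 -0.0043 -0.0087] axis [-0.0114  0.0024  0.9999] rms px 0.3638696355311615
```

The mount is seated and level, with a residual tilt of about 0.012 rad. Next is the handle.

Request:
move_arm(targets=[{"dx":0.4,"dy":-0.6,"dz":0,"rx":0,"ry":0,"rz":0},{"dx":0.8,"dy":-0.8,"dz":0,"rx":0,"ry":0,"rz":0},{"dx":0.9,"dy":-0.8,"dz":0,"rx":0,"ry":0,"rz":0},{"dx":0.9,"dy":-0.8,"dz":0,"rx":0,"ry":0,"rz":0},{"dx":0.9,"dy":-0.6,"dz":0,"rx":0,"ry":0,"rz":0},{"dx":0.6,"dy":-0.4,"dz":-0.2,"rx":0,"ry":0,"rz":0},{"dx":0,"dy":0,"dz":-0.6,"rx":0,"ry":0,"rz":0},{"dx":0,"dy":0,"dz":-0.8,"rx":0,"ry":0,"rz":0},{"dx":0,"dy":0,"dz":-0.8,"rx":0,"ry":0,"rz":0},{"dx":0,"dy":0,"dz":-0.6,"rx":0,"ry":0,"rz":0}], claw=100, newtons=30)

```text
t: 24.55
tcp_pos: [0.6094, -0.0768, 0.1654]
tool_rot: [0.996, 0.089, -0.0, -0.001]
force: [0.2, 0.2, -0.1]
finger_gap: 0.997
gripper_force: 0.0
```

```bash
python3 st.py
python3 - <<'E'
from h import *
np.set_printoptions(precision=4,suppress=True)
m=cams.camera_model("wrist");i=cv2.cvtColor(cams.snapshot("wrist"),cv2.COLOR_RGB2BGR);cv2.imwrite("pics/w8.png",i)
p=proj(m,[.6135,-.078,.075]);print("pred top",p)
x,y=map(int,p);h=40
g=i.max(axis=2)[max(0,y-h):y+h,x-h:x+h]
for r in g[::4]: print(''.join(" .:-=+*#%@"[min(9,int(v)//26)] for v in r[::2]))
E
```

```text
24.55 [ 0.6094 -0.0768  0.1654] toolz [-0.0012  0.002  -1.    ] F [ 0.1546  0.2183 -0.1255] [ 0.0177 -0.021  -0.0094] gap 0.9973498654103791 0.0
pred top [249.9234 187.308 ]
++%%%%%@@@@@@@@@@@@@@@@@%%%%%%%%@%@.....
==%%%%@@@@@@@@@@@@@@@@%%%%%%%%%%%@@.....
==%%%%@%@@@@@@@@@@@@@%%%%%%%%%%%@@@.....
+%%%@++++++%%@@@@@@@%%%%%%%%%%%@@@@.....
%%%*++++++++++++%%@%%%%%%%%%%%@@@@@.....
%%@+++++++++++++++=.  .#%%%%@@@@@@@.....
%@@@+++++++++++++        %%@@@@@@@@.....
@@@@@@@##+++++++:        -@@@@@@@@#.....
@@@@@@@@@@@@@#++.         @@@@@@@@#.....
@@@@@@@@@@@@@@@@..........%@@@@@@@+.....
@@@@@@@@@@@@@@@@ .........*@@@@@@@=.....
@@@@@@@@@@@@@@@@..........%@@@@@@@-.....
@@@@@@@@@@@@@@@@@-.......%@@@@@@@@:.....
@@@@@@@@@@@@@@@@@@@@%#@@@@@@@@@@@@:.....
@@@@@@@@@@@@@@@@@@@@@@@@@@@@@@@@@@:.....
@@@@@@@@@@@@@@@@@@@@@@@@@@@@@@@@@@:.....
@@@@@@@@@@@@@@@@@@@@@@@@@@@@@@@@@@......
%%%%%%%%%%%%%%#%%%%%%%#%%%%%%%%%##::::::
%%%%%%%%%%%%%%%%%%%%%%%%%%%%%%%%%%%%%%%%
%%%%%%%%%%%%%%%%%%%%%%%%%%%%%%%%%%%%%%%%
```

Handle top is at wrist pixel (251,188), within about 1 px of prediction. Descending.

Request:
move_arm(targets=[{"dx":0.16,"dy":-0.06,"dz":-0.5,"rx":0,"ry":0,"rz":0},{"dx":0,"dy":0,"dz":-0.7,"rx":0,"ry":0,"rz":0},{"dx":0,"dy":0,"dz":-0.7,"rx":0,"ry":0,"rz":0},{"dx":0,"dy":0,"dz":-0.7,"rx":0,"ry":0,"rz":0},{"dx":0,"dy":0,"dz":-0.7,"rx":0,"ry":0,"rz":0},{"dx":0,"dy":0,"dz":-0.7,"rx":0,"ry":0,"rz":0},{"dx":0,"dy":0,"dz":-0.5,"rx":0,"ry":0,"rz":0},{"dx":0,"dy":0,"dz":-0.4,"rx":0,"ry":0,"rz":0},{"dx":0,"dy":0,"dz":0,"rx":0,"ry":0,"rz":0},{"dx":0,"dy":0,"dz":0,"rx":0,"ry":0,"rz":0}])

```text
t: 25.85
tcp_pos: [0.6156, -0.0793, 0.0452]
tool_rot: [0.996, 0.089, 0.002, -0.0]
force: [0.1, -0.2, 0.6]
finger_gap: 0.999
gripper_force: 0.0
```

Request:
move_arm(targets=[{"dx":0,"dy":0,"dz":0,"rx":0,"ry":0,"rz":0},{"dx":0,"dy":0,"dz":0,"rx":0,"ry":0,"rz":0},{"dx":0,"dy":0,"dz":0,"rx":0,"ry":0,"rz":0},{"dx":0,"dy":0,"dz":0,"rx":0,"ry":0,"rz":0},{"dx":0,"dy":0,"dz":0,"rx":0,"ry":0,"rz":0},{"dx":0,"dy":0,"dz":0,"rx":0,"ry":0,"rz":0},{"dx":0,"dy":0,"dz":0,"rx":0,"ry":0,"rz":0},{"dx":0,"dy":0,"dz":0,"rx":0,"ry":0,"rz":0},{"dx":0,"dy":0,"dz":0,"rx":0,"ry":0,"rz":0},{"dx":0,"dy":0,"dz":0,"rx":0,"ry":0,"rz":0}], claw=0, newtons=30)

```text
t: 27.1
tcp_pos: [0.6151, -0.079, 0.0451]
tool_rot: [0.996, 0.089, 0.001, -0.0]
force: [-0.8, 1.6, 5.0]
finger_gap: 0.221
gripper_force: 29.6
```

```bash
python3 st.py
```

```text
27.1 [ 0.6151 -0.079   0.0451] toolz [ 0.0023  0.001  -1.    ] F [-0.7892  1.6425  4.9669] [ 0.3092  0.1823 -0.0388] gap 0.22114277926812498 29.629127928055823
```

Request:
move_arm(targets=[{"dx":-0.02,"dy":0.098,"dz":0,"rx":0,"ry":0,"rz":0},{"dx":-0.04,"dy":0.196,"dz":0,"rx":0,"ry":0,"rz":0},{"dx":-0.06,"dy":0.294,"dz":0,"rx":0,"ry":0,"rz":0},{"dx":-0.06,"dy":0.294,"dz":0,"rx":0,"ry":0,"rz":0},{"dx":-0.06,"dy":0.294,"dz":0,"rx":0,"ry":0,"rz":0},{"dx":-0.06,"dy":0.294,"dz":0,"rx":0,"ry":0,"rz":0},{"dx":-0.06,"dy":0.294,"dz":0,"rx":0,"ry":0,"rz":0},{"dx":-0.06,"dy":0.294,"dz":0,"rx":0,"ry":0,"rz":0},{"dx":-0.06,"dy":0.294,"dz":0,"rx":0,"ry":0,"rz":0},{"dx":-0.06,"dy":0.294,"dz":0,"rx":0,"ry":0,"rz":0}])

```text
t: 28.35
tcp_pos: [0.603, -0.0127, 0.0452]
tool_rot: [0.996, 0.089, 0.003, -0.0]
force: [4.2, -2.1, 5.1]
finger_gap: 0.23
gripper_force: 29.6
```

```bash
python3 st.py
```

```text
28.35 [ 0.603  -0.0127  0.0452] toolz [ 0.0054  0.0005 -1.    ] F [ 4.1767 -2.1353  5.1493] [-0.1187 -0.6041  0.0225] gap 0.22987069000609045 29.61573104839772
```

Request:
move_arm(targets=[{"dx":-0.05,"dy":0.294,"dz":0,"rx":0,"ry":0,"rz":0},{"dx":-0.05,"dy":0.294,"dz":0,"rx":0,"ry":0,"rz":0},{"dx":-0.05,"dy":0.294,"dz":0,"rx":0,"ry":0,"rz":0},{"dx":-0.05,"dy":0.294,"dz":0,"rx":0,"ry":0,"rz":0},{"dx":-0.05,"dy":0.294,"dz":0,"rx":0,"ry":0,"rz":0},{"dx":-0.05,"dy":0.294,"dz":0,"rx":0,"ry":0,"rz":0},{"dx":-0.04,"dy":0.2,"dz":0,"rx":0,"ry":0,"rz":0},{"dx":-0.03,"dy":0.15,"dz":0,"rx":0,"ry":0,"rz":0},{"dx":-0.02,"dy":0.1,"dz":0,"rx":0,"ry":0,"rz":0},{"dx":-0.02,"dy":0.1,"dz":0,"rx":0,"ry":0,"rz":0}])

```text
t: 29.6
tcp_pos: [0.5923, 0.0451, 0.0451]
tool_rot: [0.996, 0.089, 0.002, -0.0]
force: [5.3, -1.3, 5.0]
finger_gap: 0.221
gripper_force: 29.7
```

```bash
python3 st.py
```

```text
29.6 [0.5923 0.0451 0.0451] toolz [ 0.0045  0.0007 -1.    ] F [ 5.2508 -1.307   4.9939] [-0.1408 -0.6761 -0.001 ] gap 0.22117543142506188 29.66209574136883
```

Request:
move_arm(targets=[{"dx":-0.015,"dy":0.1,"dz":0,"rx":0,"ry":0,"rz":0},{"dx":-0.015,"dy":0.1,"dz":0,"rx":0,"ry":0,"rz":0},{"dx":-0.015,"dy":0.1,"dz":0,"rx":0,"ry":0,"rz":0},{"dx":-0.015,"dy":0.1,"dz":0,"rx":0,"ry":0,"rz":0},{"dx":0,"dy":0,"dz":0,"rx":0,"ry":0,"rz":0},{"dx":0,"dy":0,"dz":0,"rx":0,"ry":0,"rz":0},{"dx":0,"dy":0,"dz":0,"rx":0,"ry":0,"rz":0},{"dx":0,"dy":0,"dz":0,"rx":0,"ry":0,"rz":0},{"dx":0,"dy":0,"dz":0,"rx":0,"ry":0,"rz":0},{"dx":0,"dy":0,"dz":0,"rx":0,"ry":0,"rz":0}])

```text
t: 30.85
tcp_pos: [0.5904, 0.0554, 0.0451]
tool_rot: [0.996, 0.089, 0.002, -0.0]
force: [4.6, 0.1, 6.1]
finger_gap: 0.224
gripper_force: 29.7
```

```bash
python3 st.py
```

```text
30.85 [0.5904 0.0554 0.0451] toolz [ 0.0036  0.0013 -1.    ] F [4.6396 0.0778 6.1326] [ 0.0851 -0.6552 -0.0128] gap 0.22355595343971502 29.716724082827568
```

Request:
move_arm(targets=[{"dx":-0.015,"dy":0.08,"dz":0,"rx":0,"ry":0,"rz":0},{"dx":-0.015,"dy":0.08,"dz":0,"rx":0,"ry":0,"rz":0},{"dx":-0.015,"dy":0.08,"dz":0,"rx":0,"ry":0,"rz":0},{"dx":-0.015,"dy":0.08,"dz":0,"rx":0,"ry":0,"rz":0},{"dx":-0.015,"dy":0.08,"dz":0,"rx":0,"ry":0,"rz":0},{"dx":-0.015,"dy":0.08,"dz":0,"rx":0,"ry":0,"rz":0},{"dx":0,"dy":0,"dz":0,"rx":0,"ry":0,"rz":0},{"dx":0,"dy":0,"dz":0,"rx":0,"ry":0,"rz":0},{"dx":0,"dy":0,"dz":0,"rx":0,"ry":0,"rz":0},{"dx":0,"dy":0,"dz":0,"rx":0,"ry":0,"rz":0}])

```text
t: 32.1
tcp_pos: [0.5895, 0.0607, 0.0451]
tool_rot: [0.996, 0.09, 0.002, 0.004]
force: [5.4, -21.8, 3.9]
finger_gap: 0.222
gripper_force: 31.1
```

```bash
python3 st.py
```

```text
32.1 [0.5895 0.0607 0.0451] toolz [ 0.0052 -0.0077 -1.    ] F [  5.4313 -21.8429   3.9295] [-3.0849 -0.6422 -0.0313] gap 0.22238435262244852 31.061302917296416
```

Stop reached (22 N reaction). I'll unload, then release and lift away.

Request:
move_arm(targets=[{"dx":0.01,"dy":-0.06,"dz":0,"rx":0,"ry":0,"rz":0},{"dx":0.01,"dy":-0.06,"dz":0,"rx":0,"ry":0,"rz":0},{"dx":0.01,"dy":-0.06,"dz":0,"rx":0,"ry":0,"rz":0},{"dx":0.01,"dy":-0.04,"dz":0,"rx":0,"ry":0,"rz":0},{"dx":0,"dy":0,"dz":0,"rx":0,"ry":0,"rz":0},{"dx":0,"dy":0,"dz":0,"rx":0,"ry":0,"rz":0},{"dx":0,"dy":0,"dz":0,"rx":0,"ry":0,"rz":0},{"dx":0,"dy":0,"dz":0,"rx":0,"ry":0,"rz":0},{"dx":0,"dy":0,"dz":0,"rx":0,"ry":0,"rz":0},{"dx":0,"dy":0,"dz":0,"rx":0,"ry":0,"rz":0}])

```text
t: 33.35
tcp_pos: [0.5895, 0.0606, 0.0451]
tool_rot: [0.996, 0.089, 0.002, 0.0]
force: [4.0, -4.3, 5.4]
finger_gap: 0.223
gripper_force: 30.0
```

```bash
python3 st.py
```

```text
33.35 [0.5895 0.0606 0.0451] toolz [ 0.004  -0.0005 -1.    ] F [ 4.0457 -4.3167  5.3841] [-0.539  -0.6672  0.0086] gap 0.22286726311560615 29.997381158173084
```

Request:
move_arm(targets=[{"dx":0,"dy":0,"dz":0,"rx":0,"ry":0,"rz":0},{"dx":0,"dy":0,"dz":0,"rx":0,"ry":0,"rz":0},{"dx":0,"dy":0,"dz":0,"rx":0,"ry":0,"rz":0},{"dx":0,"dy":0,"dz":0,"rx":0,"ry":0,"rz":0},{"dx":0,"dy":0,"dz":0,"rx":0,"ry":0,"rz":0},{"dx":0,"dy":0,"dz":0.4,"rx":0,"ry":0,"rz":0},{"dx":0,"dy":0,"dz":0.6,"rx":0,"ry":0,"rz":0},{"dx":0,"dy":0,"dz":0.8,"rx":0,"ry":0,"rz":0},{"dx":0,"dy":0,"dz":0.6,"rx":0,"ry":0,"rz":0},{"dx":0,"dy":0,"dz":0.4,"rx":0,"ry":0,"rz":0}], claw=75)

```text
t: 34.6
tcp_pos: [0.5891, 0.0612, 0.1164]
tool_rot: [0.996, 0.089, 0.002, -0.0]
force: [0.1, 0.4, -0.3]
finger_gap: 0.753
gripper_force: 0.0
```

```bash
python3 st.py
```

```text
34.6 [0.5891 0.0612 0.1164] toolz [ 0.0041  0.0007 -1.    ] F [ 0.078   0.4231 -0.3285] [ 0.0138 -0.0143  0.0304] gap 0.7529506525304139 0.0
```

Request:
move_arm(targets=[{"dx":-0.5,"dy":0,"dz":0.1,"rx":0,"ry":0,"rz":0},{"dx":-0.9,"dy":0,"dz":0.2,"rx":0,"ry":0,"rz":0},{"dx":-1,"dy":0,"dz":0.3,"rx":0,"ry":0,"rz":0},{"dx":-1,"dy":0,"dz":0.3,"rx":0,"ry":0,"rz":0},{"dx":-1,"dy":0.3,"dz":0.3,"rx":0,"ry":0,"rz":0},{"dx":-1,"dy":0.6,"dz":0.3,"rx":0,"ry":0,"rz":0},{"dx":-1,"dy":0.9,"dz":0.2,"rx":0,"ry":0,"rz":0},{"dx":-0.8,"dy":0.9,"dz":0,"rx":0,"ry":0,"rz":0},{"dx":-0.4,"dy":0.7,"dz":0,"rx":0,"ry":0,"rz":0},{"dx":0,"dy":0,"dz":0,"rx":0,"ry":0,"rz":0}])

```text
t: 35.85
tcp_pos: [0.3964, 0.1468, 0.157]
tool_rot: [0.996, 0.09, -0.0, -0.0]
force: [-0.1, 0.9, -0.3]
finger_gap: 0.755
gripper_force: 0.0
```

```bash
python3 st.py
python3 - <<'E'
from h import *
import pickle
np.set_printoptions(precision=1,suppress=True)
m=cams.camera_model("wrist");i=cv2.cvtColor(cams.snapshot("wrist"),cv2.COLOR_RGB2BGR);cv2.imwrite("pics/w9.png",i);pickle.dump(m,open("w9.pkl","wb"))
seat=np.array([.5615,.1935,.0655]);az=np.radians(9.7)
B=np.c_[[np.sin(az),-np.cos(az),0],[np.cos(az),np.sin(az),0],[0,0,1]]
P=np.array([[-13,22,78],[13,22,78],[-13,-22,78],[13,-22,78],[-13,-22,36],[13,-22,36],[-36,0,36],[36,0,36],[0,-36,36],[-36,0,0],[36,0,0]])/1e3
print(*[proj(m,seat+B@p) for p in P])
x,y=map(int,proj(m,seat+B@np.array([0,-.022,.05])));h=80
g=i.max(axis=2)[max(0,y-60):y+60,x-h:x+h];print("origin",x-h,max(0,y-60))
for r in g[::3]: print(''.join(" .:-=+*#%@"[min(9,int(v)//26)] for v in r[::2]))
E
```

```text
35.85 [0.3964 0.1468 0.157 ] toolz [-0.0003  0.0005 -1.    ] F [-0.0831  0.9293 -0.2647] [ 0.0269  0.0217 -0.0031] gap 0.755209129024216 0.0
[ 185.9 -142.3] [ 240.3 -143.1] [187.8 -43.7] [239.7 -43.8] [201.7 -10.4] [241.8 -10.3] [164.8 -48. ] [278.4 -48. ] [221.9  13.3] [178.7 -23.3] [273.5 -22.9]
origin 139 0
.     .+*****-:     +**+---%@@@@@@@@%%%%%%%%%%%%%%%%%%%%%%@*==++=-%%%%%%%%%%%%%%
 .    .+*****-:     +***+:--=%%@@@@@@@%%%%%%%%%%%%%%%%%%@+==++==-*%%%%%%%%%%%%%%
.....  +*****=:     +****+:----#%@@@@@@%%%%%%%%%%%%%%@@+=+=====-*%%%%%%%%%%%%%%%
 ..... #*****+:     +******:------+%%@@%%@%%%@@@@%%*==========-#%%%%%%%%%%%%%%%%
...... #%****+:     =*******----------=*+++*++++=============:#%%%%%%%%%%%%%%%%%
 ..... #%@***+:.    :********+:--------------=============-::#%%%%%%%%%%%%%%%%%%
 ..... =%@@@%+:.    .**********=.:------------==========-:::*%%%%%%%%%%%%%%%%%%%
 ..... :%@@@@%=.    .************+::---------========--:-:.+%%%%%%%%%%%%%%%%%%%%
  .... .%@@@@%+:    .**************=..::----------:.:--...#%%%%%%%%%%%%%%%%%%%%%
.  .....%@@%@@+-.....@@@@***********+=...:::::::-:::....%%%%%%%%%%%%%%%%%%%%%%%%
........%@@@@@+- ....@@@@@%%****%****%+=..............%%%%%%%%%%%%%%%%%%%%%%%%%%
. ..... %@@@@@+=  .  @@@@@@@@@@@@@@@@@%%%%%*=-::=*#%%%%%%%%%%%%%%%%%%%%%%%%%%%%%
  ..... #@@@@@*= ... %@@@@@@@@@@@@@@@@@%%%%%%%%%%%%%%%%%%%%%%%%%%%%%%%%%%%%%%%%%
  ..... #@@@@@#=  .  #@@@@@@@@@@@@@@@@@@%%%%%%%%%%%%%%%%%%%%%%%%%%%%@@@@%%%%%%%%
```

Request:
move_arm(targets=[{"dx":0,"dy":0,"dz":0.3,"rx":0,"ry":-0.1,"rz":0},{"dx":0,"dy":0,"dz":0.3,"rx":0,"ry":-0.15,"rz":0},{"dx":0,"dy":0,"dz":0.3,"rx":0,"ry":-0.15,"rz":0},{"dx":0,"dy":0,"dz":0.3,"rx":0,"ry":-0.15,"rz":0},{"dx":0,"dy":0,"dz":0.2,"rx":0,"ry":-0.15,"rz":0},{"dx":0,"dy":0,"dz":0,"rx":0,"ry":-0.1,"rz":0},{"dx":0,"dy":0,"dz":0,"rx":0,"ry":0,"rz":0},{"dx":0,"dy":0,"dz":0,"rx":0,"ry":0,"rz":0},{"dx":0,"dy":0,"dz":0,"rx":0,"ry":0,"rz":0},{"dx":0,"dy":0,"dz":0,"rx":0,"ry":0,"rz":0}])

```text
t: 37.15
tcp_pos: [0.3992, 0.1462, 0.1924]
tool_rot: [0.974, 0.087, 0.208, 0.018]
force: [0.3, 0.2, -0.5]
finger_gap: 0.748
gripper_force: 0.0
```

```bash
python3 st.py
python3 - <<'E'
from h import *
import pickle
np.set_printoptions(precision=1,suppress=True)
m=cams.camera_model("wrist");i=cv2.cvtColor(cams.snapshot("wrist"),cv2.COLOR_RGB2BGR);cv2.imwrite("pics/w10.png",i);pickle.dump(m,open("w10.pkl","wb"))
seat=np.array([.5615,.1935,.0655]);az=np.radians(9.7)
B=np.c_[[np.sin(az),-np.cos(az),0],[np.cos(az),np.sin(az),0],[0,0,1]]
P=np.array([[-13,22,78],[13,22,78],[-13,-22,78],[13,-22,78],[-13,-22,36],[13,-22,36],[-36,0,36],[36,0,36],[0,-36,36],[-36,0,0],[36,0,0]])/1e3
print(*[proj(m,seat+B@p) for p in P])
x,y=map(int,proj(m,seat+B@np.array([0,-.022,.05])));h=70
a=max(0,y-75);g=i.max(axis=2)[a:y+65,x-h:x+h];print("origin",x-h,a)
for r in g[::3]: print(''.join(" .:-=+*#%@"[min(9,int(v)//26)] for v in r[::2]))
E
```

```text
37.15 [0.3992 0.1462 0.1924] toolz [ 0.409   0.0007 -0.9125] F [ 0.2623  0.2108 -0.5192] [ 0.0271  0.1856 -0.0117] gap 0.7483624589120315 0.0
[205.1  12.1] [235.   13.3] [204.   58.2] [234.9  59.1] [207.8  82.8] [234.   83.5] [185.2  61.9] [256.6  64. ] [220.8  96.4] [190.2  80. ] [253.4  81.6]
origin 150 0
@@@@@%%%%%%%%%%%%%%%%%+                         =%%%@@@@@%%%%%%%%%%%%%
%%%%%%%%%%@@@@@%%%%%%%#=-:                    :=+@@@@%%%%%%%@@%%%%%%%%
%%%%%%%%%%%%%%%%%%@@@@%======-.         .:----=+*@@@@@@@@@@%%%%%%%%%%%
@@@@%%%%%%%%%%%%%%%%%%%+--------------------==++%@@@@@@@@@@@@%%%%%%%%%
@@@@@@@@@@@@@@@%%%%%%%%%----=-------------==++++@@@%%@@@@@@@@@@@%%%%%%
@@@@%%%%%@@@@@@@@@@@@@@@*---------------+=+++++@@@@@@@@@%%%%%@@@@@@@@@
@@@@@@@@@@@@@%%%%@@@@@@@@#-==----------==+++++#@@@@@@@@@%%%%@@%%%%%%@%
%%%%@@@@@@@@@@@@@@@@@%%%%@@+----------===++++%%@@@@@@@@@@@@@@%%%%%%%%%
%%%%%%%%%%@@@@@@@@@@@@@@@@@@*-------=====+=*@@@@@@%%@@%%%%%%%%%%%%@@@@
@@@%%%%%%%%%%%%%%@@@@@@@@@@@*::::-=====--=-*@@@@@@@%%%%%%%%@%%%%%%@@@@
@@@@@@@@@@@@%%%%%%%%%%%%@@@@*::::=***%+----*@@@@@@@@%%%%%%%%%%%%%%@@@@
@@@@@@@@@@
[... 1845 characters left out ...]
@@@@#.   =#########=..::---------=-:..@@@@@@@@@@@@@@@@@@@@@@@
........:@@@@#.   #%#########+......::--::...+@@@@@@@@@@@@@@@@@@@@@@@@
........=@@@@#....#@@@@########*:.........:+@@@@@@@@@@@@@@@@@%%%%%%@@@
....... =@@@@#... %@@@@@@@@@@@@@@@@@%=*@@@@@@@@@@@@@@@@@@@@@@@@@@@@@@@
........=@@@@#... %@@@@@@@@@@@@@@@@@@@@@@@@@@@@@@@@@@@@@@@@@@@@@@@@@@@
........+@@@@#....%@@@@@@@@@@@@@@@@@@@@@@@@@@@@@@@@@@@@@@@@@@@@@@@@@@@
....... +@@@@*... %@@@@@@@@@@@@@@@@@@@@@@@@@@@@@@@@@@@@@@@@@@@@@@@@@@@
........+@@@@*..  %@@@@@@@@@@@@@@@@@@@@@@@@@@@@@@@@@@@@@@@@@@@@@@@@@@@
........+@@@@*....-++++++++++++++++++++*********************######****
::::---:*@@@@#--========++++++++++++===============================---
```

The view under the microscope matches the predicted seated, level pose within about 1–2 px (near jaw-top edge at y≈59, drum rim at y≈96). I'm handing in.

```bash
python3 -c "
from station import order
print(order.sign_off())"
```

```text
the job is handed in; nothing more can be done
None
```

The mount with the clamp jaws is seated level in the stage ring, the carriage is against its stop under the microscope, the gripper has let go of everything, and the job is handed in at about 37 s of robot time (no verdict was returned).

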